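# Fetch the rear battery pack from the crowded hook and load the rover

### The arm

A 6-joint arm with a two-finger parallel gripper is mounted at the origin on the work surface. World frame = base frame: x ahead of the robot, y to its left, z up, the work surface at z = 0. Lengths are in mm, angles in rad, forces in N, time in s.
With the tool pointing down it reaches from about 350 to 725 mm from the base axis. Payload 4.3 kg.
Tool frame: the origin (TCP) lies at the very end of the fingers, on their centre line; the grasp point (between the pads) lies 19 mm behind it (arm.pinch_z is the distance from the TCP to the grasp point, in mm); z points along the fingers, y is the line along which they close (so a half turn about z gives the same grasp; the last joint's range is limited). The gripper opens to 85 mm and grips with 20 to 120 N. Pads are 22 mm wide; open, the fingers measure 114 mm over their backs; the gripper's body (76 mm by 85 mm) begins 54 mm behind the grasp point. The pads swing forward as they close: fully open they stand 13 mm farther back than shut.
Start: joints at [-1.326, 0.377, 0.081, 1.274, 0, 1.46], TCP at [199.769, -539.221, 231.329] pointing down, gripper open.
Joint ranges: [-2.72, 2.72], [-0.84, 1.66], [-1.02, 1.22], [-1.77, 2.12], [-1.37, 1.28], [-3.14, 3.14]. Speed limits (rad/s): [2.57, 2.57, 3.14, 3.14, 3.14, 3.14].

### API

Orientations are given as a unit quaternion [w, x, y, z].
In Python, from rig import arm, imaging, spotter gives the robot as it stands. The module is installed in compiled form; this text tells all that it offers.
- The arm moves only by the tool apply_moves, never from a script. Its argument "plan" is a list of rows, each an object of numbers: "ax", "ay", "az": the turn, a rotation vector about the world's x, y, z in rad; "tx", "ty", "tz": the shift along the world's x, y, z in mm; "gripper": the finger opening in mm, from 0 to 85.4. A call has 1 to 8 rows; each row shifts and turns the commanded pose from where the row before left it; what a row does not reach is not made up. A row lasts 1/12 s, in which the tool goes at most 41.7 mm and 7.16 degrees, less where a joint would pass 70% of its speed; a pose out of reach is approached as far as the arm can. A call is refused whole if a number of a shift passes 41.7 or a number of a turn 0.125, either way. A call with a gripper value outside its range is refused whole. The fingers move at their own pace and stop on an object; "force" is the grip in N (left out, the last holds). Time passes only in rows, so rows that do not move let the fingers close. It gives the time, the measured TCP pose, the force, the opening and the grip force at its end, in the units of the state.
- arm.read_state(): the state, without advancing time (a new reading comes with each control period).
- imaging.camera(name): name is "side" or "top"; returns the picture (420x560x3 uint8, blue, green, red); there is no depth.
- imaging.camera_info(name): a dict with "fx", "fy", "cx", "cy" (pixels), "pose" (4x4, takes a point from camera to world coordinates). Camera axes: x right, y up, looking along -z (the intrinsics and any distortion apply to the point x, -y, -z); pixel columns grow to the right and rows downward; lengths in mm; the calibration is good to about 2 mm. A picture is of the moment at which its call begins. camera_info takes no time and is no camera call.
- arm.job_done(): hands the job in; it is judged then, once.
Trained networks look in the newest picture that a camera, given by its name, has taken for a name from the list of things; names that differ only in an ending like _2 or _b are one class to them, and where a whole thing is asked for, a point or a joint stands for the part that bears it (a point fixed in the world has none). Each returns a list of dicts, best first, with "conf" (0 to 1); they miss things now and then, are a little off and sometimes report something else, mostly with a low value. They report only what shows in the picture. A call takes as long as a camera call. They do not tell look-alikes from the thing itself.
- spotter.outline_of(camera, name): "mask" (420x560 bool, what is visible of it).
- spotter.place_of(camera, name): "centre" ([x, y, z] in mm, in world coordinates, good to about 4 mm: a listed point, or the origin of a listed thing).
The state is a dict: "time_s": time; "qpos": joint angles; "joint_velocities": joint speeds; "tau": joint torques, N m; "eef_pos": TCP position; "tool_rot": TCP orientation; "ft_force": force on the tool from outside, world axes, zero at the start; "wrist_torque": the same for the moment, N m; "gripper_width": finger opening in mm; "gripper_force": force on a finger pad.
Only numpy, scipy, OpenCV 4.12 (cv2) and the standard library are available. Lean on these libraries where they do the work, as an engineer would, in place of code of your own. Each camera call takes 0.05 s, during which the arm holds its last target. There are 200 camera calls.

### The job

The rover needs the rear battery pack on the crowded hook: first move the two packs in front of it to the spare hook and leave them hanging there. Then take the rear pack off and press it upright into the rover's battery bay, gently but until the contact sled is fully home, and let go. Do not force the hooks or the bay, drop a pack, or disturb the other things on the bench.

Things in the scene. Friction and masses are not known exactly. Their poses are not given: they have to be found in the camera images.
- stand_crowded: The crowded hook: bolted stand, base plate 150 x 80 x 10 mm (x -120 to +30 mm from the post), post 14 mm thick, one level steel rod 8 mm thick from the post along own -x (roughly towards the robot), its centre line 200 mm up. Nothing stands above the rod but its tip. Origin: on the table in the post's axis, z up. Three packs hang on it
- stand_spare: The spare hook: bolted stand, base plate 150 x 80 x 10 mm (x -120 to +30 mm from the post), post 14 mm thick, one level steel rod 8 mm thick from the post along own -x (roughly towards the robot), its centre line 200 mm up. Nothing stands above the rod but its tip. Origin: on the table in the post's axis, z up. Empty at the start, room for three packs
- stand_crowded_tip (a point): Crowded hook: point on the rod's centre line, 128 mm from the post along the stand's -x, 200 mm up. Here the centre line turns straight up by 8 mm: the upturned tip tops out 12 mm above the rod's centre line
- stand_spare_tip (a point): Spare hook: point on the rod's centre line, 128 mm from the post along the stand's -x, 200 mm up. Here the centre line turns straight up by 8 mm: the upturned tip tops out 12 mm above the rod's centre line
- pack_front: Front one of three identical black battery packs, 0.11-0.18 kg: box 22 mm thick (own x, along the rod) x 32 mm wide (own y) x 62 mm tall, on it a grey rigid eye frame, flat sides flush with the box up to 84 mm, 91 mm tall in all. Origin: centre of underside; z up. Hangs nearest the tip, about 100 mm from the post
- pack_middle: Middle one of three identical black battery packs, 0.11-0.18 kg: box 22 mm thick (own x, along the rod) x 32 mm wide (own y) x 62 mm tall, on it a grey rigid eye frame, flat sides flush with the box up to 84 mm, 91 mm tall in all. Origin: centre of underside; z up. Hangs about 66 mm from the post, 12 mm of air to each neighbour
- pack_rear: Rear one of three identical black battery packs, 0.11-0.18 kg: box 22 mm thick (own x, along the rod) x 32 mm wide (own y) x 62 mm tall, on it a grey rigid eye frame, flat sides flush with the box up to 84 mm, 91 mm tall in all. Origin: centre of underside; z up. Hangs about 32 mm from the post; the rover needs this one; terminals underneath
- pack_front_eye (a point): Front pack's eye: where the rod's centre line lies when it hangs, 82 mm above the underside. Opening 22 mm wide, 62 to 86 mm above the underside, roof-shaped top. To pass the hook's tip, raise the pack 8 to 16 mm from hanging
- pack_middle_eye (a point): Middle pack's eye: where the rod's centre line lies when it hangs, 82 mm above the underside. Opening 22 mm wide, 62 to 86 mm above the underside, roof-shaped top. To pass the hook's tip, raise the pack 8 to 16 mm from hanging
- pack_rear_eye (a point): Rear pack's eye: where the rod's centre line lies when it hangs, 82 mm above the underside. Opening 22 mm wide, 62 to 86 mm above the underside, roof-shaped top. To pass the hook's tip, raise the pack 8 to 16 mm from hanging
- rover: Small four-wheeled robot car clamped to the bench, 212 mm long, 128 mm wide; origin on the table under its tail, z up, nose to its own -x. On its aluminium deck (47 mm up) stands a grey open-topped battery bay
- bay_mouth (a point): Centre of the bay's mouth, 120 mm from the rover's origin along its -x, 95 mm up. Takes a pack upright, eye up, pack x and y along the rover's x and y (either way round): opening 27 (x) x 37 mm (y), walls 4 mm, a lip flared 35 degrees outward up to 103 mm above the table, 6 mm wider each side
- contact_sled (a joint): Travel (m) of the copper contact sled in the bay: 0 up (starts at 0-0.002), 0.012 fully home. A pack meets it 12-26 mm below the mouth; home is 24-36 mm below (depth differs each time, not measurable). Yields stiffly at 5 N, stays where pushed; at its end a stiff spring, 10 N per mm, then solid. Press 10-15 N; over 30 N bends the contacts
- spare_wheel: Bystander: spare tyre wheel with yellow hub lying flat, 65 mm across, 24 mm high
- screwdriver: Bystander: screwdriver lying, 150 mm long
- gear_motor: Bystander: yellow gear motor lying, 92 x 22 x 19 mm
- pliers: Bystander: pliers lying, 120 mm long, 16 mm high
- multimeter: Bystander: multimeter lying, 130 x 70 x 30 mm
- cell_holder: Bystander: empty open black cell holder, 65 x 60 x 18 mm
There are look-alikes about, which are no part of the job. Leave any pink or red look-alike of the pack_rear alone.

How it is judged (in metres and radians):
On the way:
1. the front and middle packs hang on the spare hook, let go, while the rear pack still hangs on the crowded hook (x of pack_front_eye in the frame of stand_spare between -0.122 and -0.012 m and y of pack_front_eye in the frame of stand_spare between -0.007 and 0.007 m and z of pack_front_eye in the frame of stand_spare between 0.194 and 0.206 m and angle between each of pack_front, pack_middle, pack_rear's own z axis and vertical below 0.2 rad and x of pack_middle_eye in the frame of stand_spare between -0.122 and -0.012 m and y of pack_middle_eye in the frame of stand_spare between -0.007 and 0.007 m and z of pack_middle_eye in the frame of stand_spare between 0.194 and 0.206 m and x of pack_rear_eye in the frame of stand_crowded between -0.122 and -0.012 m and y of pack_rear_eye in the frame of stand_crowded between -0.007 and 0.007 m and z of pack_rear_eye in the frame of stand_crowded between 0.194 and 0.206 m and contact force between the fingers and pack_front below 0.2 N and contact force between the fingers and pack_middle below 0.2 N), for 0.2 s.
At the end, for the whole second after the job is handed in: Front and middle packs hang by their eyes on the spare rod (eye within 7 mm sideways, 6 mm in height, tilt under 0.2 rad); rear pack upright in the bay (within 5 mm of centre, tilt under 0.12 rad), contact sled pressed at least 10.5 of its 12 mm; all packs let go and at rest (x of pack_front_eye in the frame of stand_spare between -0.122 and -0.012 m and y of pack_front_eye in the frame of stand_spare between -0.007 and 0.007 m and z of pack_front_eye in the frame of stand_spare between 0.194 and 0.206 m and angle between each of pack_front, pack_middle's own z axis and vertical below 0.2 rad and x of pack_middle_eye in the frame of stand_spare between -0.122 and -0.012 m and y of pack_middle_eye in the frame of stand_spare between -0.007 and 0.007 m and z of pack_middle_eye in the frame of stand_spare between 0.194 and 0.206 m and value of joint contact_sled above 0.0105 m and horizontal distance between pack_rear and bay_mouth below 0.005 m and z of pack_rear in the frame of rover below 0.0735 m and angle between pack_rear's own z axis and vertical below 0.12 rad and linear speed of each of pack_front, pack_middle, pack_rear below 0.03 m/s); the robot touches nothing.
It fails at once if a hanging pack is forced against a hook stand with more than 60 N (contact force between any of pack_front, pack_middle, pack_rear and stand_crowded above 60 N or contact force between any of pack_front, pack_middle, pack_rear and stand_spare above 60 N).
It fails at once if the rover's bay is loaded with more than 30 N by the pack (contact force between any of pack_front, pack_middle, pack_rear and rover above 30 N).
It fails at once if the gripper or arm bears on the rover or a hook stand with more than 20 N (contact force between any of the arm, the fingers and rover above 20 N or contact force between any of the arm, the fingers and stand_crowded above 20 N or contact force between any of the arm, the fingers and stand_spare above 20 N).
It fails at once if a pack is dropped on the table (height (world z) of any of pack_front, pack_middle, pack_rear below 0.03 m).
It fails at once if a bystander is shifted by more than 30 mm (distance of any of spare_wheel, screwdriver, gear_motor, pliers, multimeter, cell_holder from where it was at the start of the episode above 0.03 m).
It also fails if it takes over 72 s, if anything falls off the work surface, if the arm or the gripper's body presses on something with over 40 N, if the wrist force passes 120 N, or if a joint passes its speed limit or range.

## Working session

There is one attempt and no reset: what is moved stays moved. The work goes in short steps, Python scripts to look and compute and a tool call to move; the robot and the scene stay as the last step left them, time stands still between calls to the robot, and variables do not carry over. Pictures are saved under pics/ and viewed, at most 12 in all, crops included, and the job is handed in when it is done.

Besides the shell and the picture viewer there is one more tool, called after "Request:" as name(argument=value, ...), one argument or row to a line, values as JSON. apply_moves: Moves the arm, as the interface text tells. Its arguments: {"type":"object","properties":{"plan":{"type":"array"},"force":{"type":"number"}},"required":["plan"]}

```bash
mkdir -p pics; cat > h.py <<'E'
from rig import arm, imaging, spotter
import numpy as np, cv2
def shot(cam,fn=None):
    im=imaging.camera(cam)
    if fn: cv2.imwrite('pics/'+fn,im)
    return im
def proj(cam,p):
    c=imaging.camera_info(cam);T=np.linalg.inv(np.array(c['pose']));q=T[:3,:3]@np.array(p,float)+T[:3,3]
    return np.array([c['cx']+c['fx']*q[0]/-q[2],c['cy']+c['fy']*-q[1]/-q[2]])
def ray(cam,u,v):
    c=imaging.camera_info(cam);P=np.array(c['pose']);d=P[:3,:3]@np.array([(u-c['cx'])/c['fx'],-(v-c['cy'])/c['fy'],-1])
    return P[:3,3],d/np.linalg.norm(d)
def atz(cam,u,v,z):
    o,d=ray(cam,u,v);return o+d*(z-o[2])/d[2]
def tri(a,b):
    A=np.zeros((3,3));y=np.zeros(3)
    for cam,uv in (('side',a),('top',b)):
        o,d=ray(cam,*uv);M=np.eye(3)-np.outer(d,d);A+=M;y+=M@o
    return np.linalg.solve(A,y)
E
python3 - <<'E'
from h import *
np.set_printoptions(precision=1,suppress=True)
for c in('side','top'):
    shot(c,c+'0.png');i=imaging.camera_info(c);print({k:v for k,v in i.items()})
    for n in['stand_crowded','stand_spare','stand_crowded_tip','stand_spare_tip','pack_front','pack_front_eye','pack_rear_eye','rover','bay_mouth']:
        for r in spotter.place_of(c,n)[:4]: print(c,n,round(r['conf'],2),np.array(r['centre']),proj(c,r['centre']))
E
```

```text
{'fx': 379.8799461293952, 'fy': 379.8799461293952, 'cx': 280.80424667758825, 'cy': 212.14896837216702, 'pose': array([[   1. ,    0. ,   -0. ,  511.9],
       [  -0. ,    0.5,   -0.9, -974.6],
       [   0. ,    0.9,    0.5,  743.5],
       [   0. ,    0. ,    0. ,    1. ]])}
side stand_crowded 0.83 [656.   -6.5  -0.7] [313.1 259.1]
side stand_spare 0.86 [ 654.4 -272.4    2.2] [323.8 321. ]
side stand_spare 0.2 [555.5   9.2 115.5] [281.9 226.3]
side stand_crowded_tip 0.81 [527.6  13.6 198.7] [272.6 202. ]
side stand_crowded_tip 0.71 [ 527.6 -250.7  198.7] [274.6 255.8]
side stand_crowded_tip 0.18 [656.3  -4.5  -1.2] [313.1 258.9]
side stand_spare_tip 0.78 [ 531.4 -251.3  199.2] [276.2 255.8]
side pack_front_eye 0.65 [530.8 294.4  97.1] [272.3 189.5]
side pack_front_eye 0.5 [552.9   8.8 198.8] [281.2 202.6]
side pack_rear_eye 0.79 [623.9   0.5 195.8] [305.4 204.6]
side pack_rear_eye 0.73 [746.8  21.1  82. ] [342.1 232.4]
side pack_rear_eye 0.56 [ 651.6 -123.8   81.1] [317.5 261.4]
side rover 0.91 [647.1 284.3   1.1] [302.6 212.6]
side bay_mouth 0.7 [526.8 295.5  96.9] [271.2 189.4]
{'
[... 642 characters left out ...]
 0.2 [553.8  11.3 198.6] [277.5 210.9]
top stand_spare_tip 0.87 [ 533.1 -256.6  201.9] [397.6 206.4]
top pack_front 0.54 [555.6   9.3 117.9] [278.3 216.7]
top pack_front_eye 0.64 [555.1  13.3 198.8] [276.5 210.4]
top pack_rear_eye 0.71 [ 651.1 -123.8   81.6] [325.3 177.7]
top pack_rear_eye 0.67 [588.    3.2 199.1] [279.3 195.7]
top pack_rear_eye 0.62 [621.2  -1.8 201.1] [279.9 181.1]
top pack_rear_eye 0.46 [747.7  19.8  83.6] [266.2 148.3]
top rover 0.7 [642.6 282.8   0.2] [177. 205.]
top rover 0.62 [620.3  -1.7 198.3] [279.9 181.8]
top bay_mouth 0.56 [526.1 289.3  95.9] [167.3 242.5]
top bay_mouth 0.52 [621.    1.4 198. ] [278.5 181.7]
top bay_mouth 0.25 [ 391.6 -130.8    1.4] [337.7 279.3]
```

View pics/side0.png

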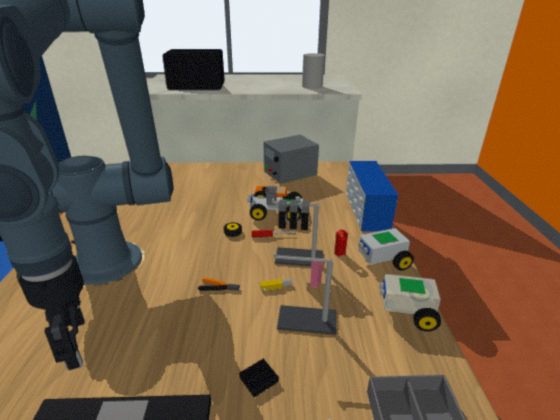

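View pics/top0.png

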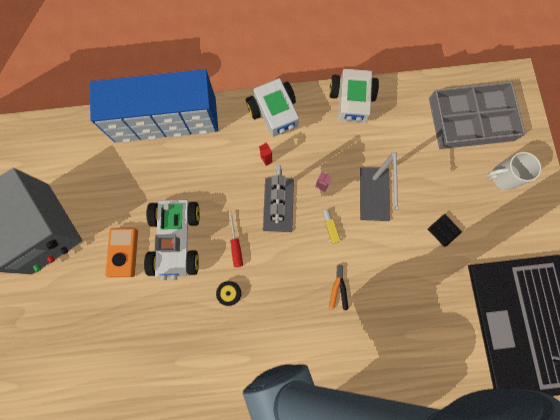

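The side view shows the black packs hanging at about (282,213), (293,215) and (304,217). Look-alikes are pink at (317,272) and red at (341,242). In the top view the pack column is at (278,216) to (280,181), with pink at (323,182) and red at (266,154). The wanted packs are the black ones on the occupied hook, and the rear one is farthest from the robot: side (304,217), top (280,181). I'll check this in a crop with model points drawn over it.

```bash
cat > fit.py <<'E'
from h import *
def fr(o,yaw):
    c,s=np.cos(yaw),np.sin(yaw);return lambda p:np.array([o[0]+c*p[0]-s*p[1],o[1]+s*p[0]+c*p[1],p[2]])
C=fr((655.3,-6.2),-0.166);S=fr((655.5,-271),-0.137);R=fr((645,283.5),-0.076)
def pts():
    out=[]
    for F in(C,S): out+=[F((0,0,200)),F((-128,0,200)),F((-128,0,212))]+[F((x,y,10)) for x in(-120,30) for y in(-40,40)]
    for d in(100,66,32): out+=[C((-d+a,b,z)) for a in(-11,11) for b in(-16,16) for z in (118,180)]
    out+=[R((-120+a,b,103)) for a in(-19.5,19.5) for b in(-24.5,24.5)]+[R((-120+a,b,95)) for a in(-13.5,13.5) for b in(-18.5,18.5)]
    return out
def tile(cam,im,x,y,w,h,k,draw=True):
    t=cv2.resize(im[y:y+h,x:x+w],None,fx=k,fy=k,interpolation=cv2.INTER_CUBIC)
    if draw:
        for p in pts():
            u=(proj(cam,p)-[x,y]+.5)*k;cv2.circle(t,(int(u[0]),int(u[1])),1,(0,255,255),-1)
    return t
E
python3 - <<'E'
from fit import *
s=cv2.imread('pics/side0.png');t=cv2.imread('pics/top0.png');print(arm.read_state())
a=np.hstack([tile('side',s,265,190,65,50,6),tile('side',s,240,175,65,50,6)])
b=np.hstack([tile('top',t,250,165,65,50,6),tile('top',t,145,200,65,50,6)])
cv2.imwrite('pics/c1.png',np.vstack([a,b]))
a=np.hstack([tile('side',s,265,240,80,100,5),tile('top',t,350,140,80,100,5)])
cv2.imwrite('pics/c2.png',a)
E
```

```text
{'time_s': 1.0, 'qpos': array([-1.32629895e+00,  3.77268268e-01,  8.10183487e-02,  1.27441513e+00,
       -1.19529682e-05,  1.46052526e+00]), 'joint_velocities': array([-6.96849564e-05,  1.26414275e-03, -1.49878297e-03, -4.89242554e-04,
        1.16763537e-03,  1.88976097e-04]), 'tau': array([ 1.21256306e-05, -4.63524985e+01,  2.70164931e+01,  1.60469722e-04,
       -6.00184921e-04,  1.07532223e-06]), 'eef_pos': array([ 199.766912  , -539.22456944,  231.3546233 ]), 'tool_rot': array([ 6.58912468e-05,  9.84308626e-01,  1.76455447e-01, -1.56114801e-06]), 'ft_force': array([0.28995629, 0.26506103, 0.78500987]), 'wrist_torque': array([-0.00865924,  0.0286644 ,  0.02246784]), 'gripper_force': 0.0, 'gripper_width': 85.77439036726776}
```

View pics/c1.png

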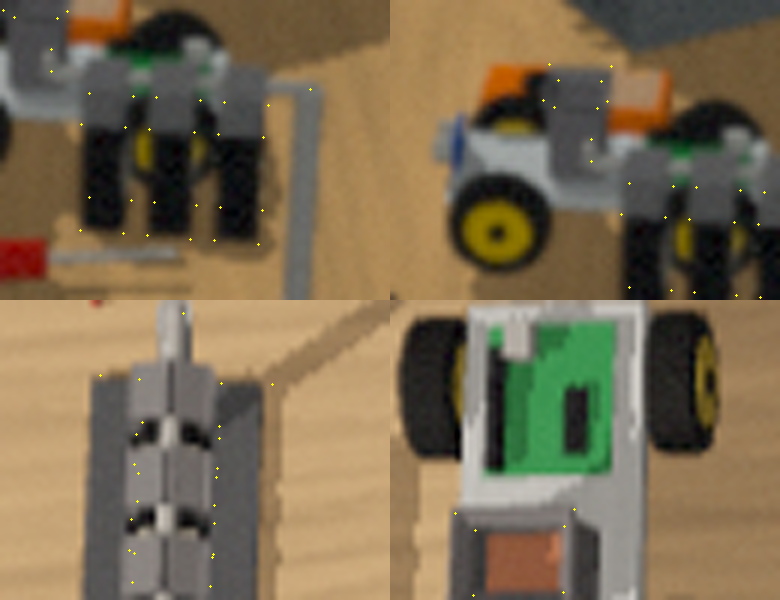

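View pics/c2.png

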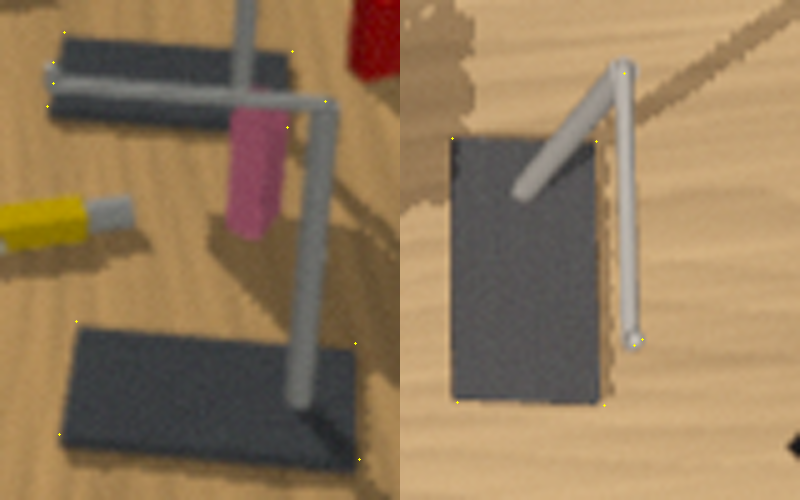

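The crop confirms three black packs with grey eye frames on the occupied rod, with pink and red standing apart. From the residuals, the top view needs the crowded stand about 3 mm further in +y. I take crowded = (655.3, -2.5, yaw -0.146), spare = (655.5, -271, yaw -0.15) and front pack eye = (556, 12). The last joint's range requires the half-turned grasp, so I turn +2.64 rad on the way there.

Request:
apply_moves(
  plan=[
    {"tx": 14.8, "ty": 23, "tz": 5, "az": 0.11, "gripper": 75},
    {"tx": 14.8, "ty": 23, "tz": 5, "az": 0.11},
    {"tx": 14.8, "ty": 23, "tz": 5, "az": 0.11},
    {"tx": 14.8, "ty": 23, "tz": 5, "az": 0.11},
    {"tx": 14.8, "ty": 23, "tz": 5, "az": 0.11},
    {"tx": 14.8, "ty": 23, "az": 0.11},
    {"tx": 14.8, "ty": 23, "az": 0.11},
    {"tx": 14.8, "ty": 23, "az": 0.11},
  ],
  force=40,
)

```text
validation failed for argument at $.pl...
```

Request:
apply_moves(
  plan=[
    {"tx": 14.8, "ty": 23, "az": 0.11},
    {"tx": 14.8, "ty": 23, "az": 0.11},
    {"tx": 14.8, "ty": 23, "az": 0.11},
    {"tx": 14.8, "ty": 23, "az": 0.11},
    {"tx": 14.8, "ty": 23, "az": 0.11},
    {"tx": 14.8, "ty": 23, "az": 0.11},
    {"tx": 14.8, "ty": 23, "az": 0.11},
    {"tx": 14.8, "ty": 23, "az": 0.11},
  ],
)

```text
validation failed for argument at $.pl...
```

Request:
apply_moves(
  plan=[
    {"tx": 14.8, "ty": 23, "az": 0.11},
    {"tx": 14.8, "ty": 23, "az": 0.11},
    {"tx": 14.8, "ty": 23, "az": 0.11},
    {"tx": 14.8, "ty": 23, "az": 0.11},
    {"tx": 14.8, "ty": 23, "az": 0.11},
    {"tx": 14.8, "ty": 23, "az": 0.11},
    {"tx": 14.8, "ty": 23, "az": 0.11},
    {"tx": 14.8, "ty": 23, "az": 0.11},
  ],
)

```text
validation failed for argument at $.pl...
```

Request:
apply_moves(
  plan=[
    {"tz": -10},
    {"tz": 0},
    {"tz": 0},
  ],
)

```text
validation failed for argument at $.pl...
```

Request:
apply_moves(
  plan=[
    {"ax": 0, "ay": 0, "az": 0.11, "tx": 14.8, "ty": 23, "tz": 5, "gripper": 75},
  ],
  force=40,
)

```text
time_s: 1.08
eef_pos: [212.7, -518.7, 235.1]
tool_rot: [0.0, 0.973, 0.229, -0.001]
ft_force: [1.2, 0.1, 0.7]
gripper_width: 76.1
gripper_force: 0.0
```

Request:
apply_moves(
  plan=[
    {"ax": 0, "ay": 0, "az": 0.11, "tx": 14.8, "ty": 23, "tz": 5, "gripper": 75},
    {"ax": 0, "ay": 0, "az": 0.11, "tx": 14.8, "ty": 23, "tz": 5, "gripper": 75},
    {"ax": 0, "ay": 0, "az": 0.11, "tx": 14.8, "ty": 23, "tz": 5, "gripper": 75},
    {"ax": 0, "ay": 0, "az": 0.11, "tx": 14.8, "ty": 23, "tz": 5, "gripper": 75},
    {"ax": 0, "ay": 0, "az": 0.11, "tx": 14.8, "ty": 23, "tz": 0, "gripper": 75},
    {"ax": 0, "ay": 0, "az": 0.11, "tx": 14.8, "ty": 23, "tz": 0, "gripper": 75},
    {"ax": 0, "ay": 0, "az": 0.11, "tx": 14.8, "ty": 23, "tz": 0, "gripper": 75},
    {"ax": 0, "ay": 0, "az": 0.11, "tx": 14.8, "ty": 23, "tz": 0, "gripper": 75},
  ],
)

```text
time_s: 1.75
eef_pos: [333.5, -331.1, 256.5]
tool_rot: [0.0, 0.781, 0.625, 0.0]
ft_force: [0.2, -0.8, 0.4]
gripper_width: 74.7
gripper_force: 0.0
```

Request:
apply_moves(
  plan=[
    {"ax": 0, "ay": 0, "az": 0.11, "tx": 14.8, "ty": 23, "tz": 0, "gripper": 75},
    {"ax": 0, "ay": 0, "az": 0.11, "tx": 14.8, "ty": 23, "tz": 0, "gripper": 75},
    {"ax": 0, "ay": 0, "az": 0.11, "tx": 14.8, "ty": 23, "tz": 0, "gripper": 75},
    {"ax": 0, "ay": 0, "az": 0.11, "tx": 14.8, "ty": 23, "tz": 0, "gripper": 75},
    {"ax": 0, "ay": 0, "az": 0.11, "tx": 14.8, "ty": 23, "tz": 0, "gripper": 75},
    {"ax": 0, "ay": 0, "az": 0.11, "tx": 14.8, "ty": 23, "tz": 0, "gripper": 75},
    {"ax": 0, "ay": 0, "az": 0.11, "tx": 14.8, "ty": 23, "tz": 0, "gripper": 75},
    {"ax": 0, "ay": 0, "az": 0.11, "tx": 14.8, "ty": 23, "tz": 0, "gripper": 75},
  ],
)

```text
time_s: 2.42
eef_pos: [452.0, -147.0, 256.5]
tool_rot: [0.0, 0.44, 0.898, 0.0]
ft_force: [0.0, 0.2, 0.0]
gripper_width: 74.5
gripper_force: 0.0
```

Request:
apply_moves(
  plan=[
    {"ax": 0, "ay": 0, "az": 0.11, "tx": 14.8, "ty": 23, "tz": 0, "gripper": 75},
    {"ax": 0, "ay": 0, "az": 0.11, "tx": 14.8, "ty": 23, "tz": 0, "gripper": 75},
    {"ax": 0, "ay": 0, "az": 0.11, "tx": 14.8, "ty": 23, "tz": 0, "gripper": 75},
    {"ax": 0, "ay": 0, "az": 0.11, "tx": 14.8, "ty": 23, "tz": 0, "gripper": 75},
    {"ax": 0, "ay": 0, "az": 0.11, "tx": 14.8, "ty": 23, "tz": 0, "gripper": 75},
    {"ax": 0, "ay": 0, "az": 0.11, "tx": 14.8, "ty": 23, "tz": 0, "gripper": 75},
    {"ax": 0, "ay": 0, "az": 0.11, "tx": 14.8, "ty": 23, "tz": 0, "gripper": 75},
    {"ax": 0, "ay": 0, "az": 0, "tx": 0, "ty": 0, "tz": 0, "gripper": 75},
  ],
)

```text
time_s: 3.08
eef_pos: [557.0, 16.5, 255.9]
tool_rot: [0.001, 0.07, 0.998, 0.001]
ft_force: [0.9, -0.2, 0.4]
gripper_width: 74.9
gripper_force: 0.0
```

```bash
cat > st.py <<'E'
from h import *
def st():
    s=arm.read_state();w,x,y,z=s['tool_rot'];yaw=np.arctan2(2*(x*y+w*z),1-2*(y*y+z*z))
    zz=[2*(x*z+w*y),2*(y*z-w*x),1-2*(x*x+y*y)]
    print(round(s['time_s'],2),np.round(s['eef_pos'],1),'yaw',round(yaw,3),'z',np.round(zz,3),np.round(s['ft_force'],1),round(s['gripper_width'],1),round(s['gripper_force'],1))
if __name__=='__main__': st();print(np.round(arm.read_state()['qpos'],2))
E
python3 st.py
```

```text
3.08 [557.   16.5 255.9] yaw 3.002 z [ 0.001  0.002 -1.   ] [ 0.9 -0.2  0.4] 74.9 0.0
[-0.09  0.33  0.08  1.32  0.    0.05]
```

Request:
apply_moves(
  plan=[
    {"ax": 0, "ay": 0, "az": 0, "tx": 1, "ty": -1, "tz": -15, "gripper": 75},
    {"ax": 0, "ay": 0, "az": 0, "tx": 0, "ty": 0, "tz": -15, "gripper": 75},
    {"ax": 0, "ay": 0, "az": 0, "tx": 0, "ty": 0, "tz": 0, "gripper": 75},
    {"ax": 0, "ay": 0, "az": 0, "tx": 0, "ty": 0, "tz": 0, "gripper": 75},
  ],
)

```text
time_s: 3.42
eef_pos: [555.0, 11.6, 225.7]
tool_rot: [-0.001, 0.074, 0.997, 0.0]
ft_force: [0.1, 0.3, 0.1]
gripper_width: 74.8
gripper_force: 0.0
```

```bash
sed -i 's/^C=.*/C=fr((655.3,-2.5),-0.146);S=fr((655.5,-271),-0.15);R=fr((645,283.5),-0.076)/' fit.py
python3 - <<'E'
from fit import *
import st
st.st()
s=shot('side');t=shot('top')
cv2.imwrite('pics/c3.png',np.hstack([tile('side',s,255,170,75,75,5),tile('top',t,240,165,75,75,5)]))
E
```

```text
3.42 [555.   11.6 225.7] yaw 2.994 z [-0.002  0.    -1.   ] [0.1 0.3 0.1] 74.8 0.0
```

View pics/c3.png

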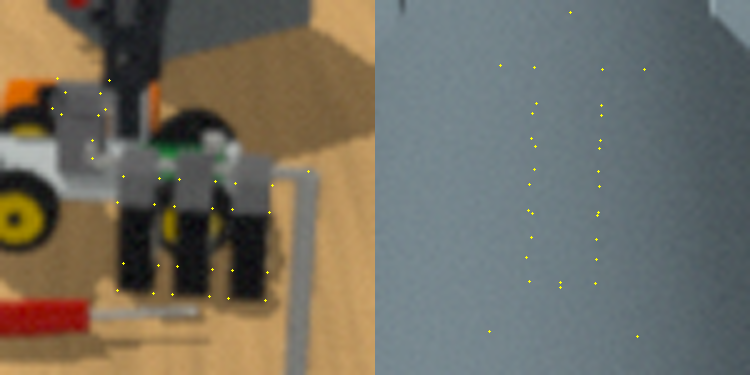

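The side crop shows the packs at columns 119–156, 176–212 and 233–268, about 1 mm to +x of my model. The fingers stand over the front pack, and the top view is blocked by the arm. I descend, close and raise a little.

Request:
apply_moves(
  plan=[
    {"ax": 0, "ay": 0, "az": 0, "tx": 1.5, "ty": 0.5, "tz": -20, "gripper": 75},
    {"ax": 0, "ay": 0, "az": 0, "tx": 0, "ty": 0, "tz": -20, "gripper": 75},
    {"ax": 0, "ay": 0, "az": 0, "tx": 0, "ty": 0, "tz": -17, "gripper": 75},
    {"ax": 0, "ay": 0, "az": 0, "tx": 0, "ty": 0, "tz": 0, "gripper": 50},
    {"ax": 0, "ay": 0, "az": 0, "tx": 0, "ty": 0, "tz": 0, "gripper": 40},
    {"ax": 0, "ay": 0, "az": 0, "tx": 0, "ty": 0, "tz": 0, "gripper": 36},
    {"ax": 0, "ay": 0, "az": 0, "tx": 0, "ty": 0, "tz": 0, "gripper": 25},
    {"ax": 0, "ay": 0, "az": 0, "tx": 0, "ty": 0, "tz": 0, "gripper": 25},
  ],
)

```text
time_s: 4.18
eef_pos: [558.8, 11.6, 171.4]
tool_rot: [0.002, 0.074, 0.997, -0.001]
ft_force: [-0.6, -2.8, 4.8]
gripper_width: 31.3
gripper_force: 42.3
```

Request:
apply_moves(
  plan=[
    {"ax": 0, "ay": 0, "az": 0, "tx": 0, "ty": 0, "tz": 0, "gripper": 25},
    {"ax": 0, "ay": 0, "az": 0, "tx": 0, "ty": 0, "tz": 0, "gripper": 25},
  ],
)

```text
time_s: 4.35
eef_pos: [558.9, 11.6, 171.4]
tool_rot: [0.002, 0.074, 0.997, -0.001]
ft_force: [-0.9, -3.6, 6.6]
gripper_width: 31.4
gripper_force: 42.5
```

```bash
python3 st.py
```

```text
4.35 [558.9  11.6 171.4] yaw 2.994 z [ 0.004 -0.001 -1.   ] [-0.9 -3.6  6.6] 31.4 42.5
[-0.09  0.36 -0.09  1.11 -0.    0.06]
```

Request:
apply_moves(
  plan=[
    {"ax": 0, "ay": 0, "az": 0, "tx": 0, "ty": 0, "tz": 4, "gripper": 25},
    {"ax": 0, "ay": 0, "az": 0, "tx": 0, "ty": 0, "tz": 4, "gripper": 25},
    {"ax": 0, "ay": 0, "az": 0, "tx": 0, "ty": 0, "tz": 4, "gripper": 25},
    {"ax": 0, "ay": 0, "az": 0, "tx": 0, "ty": 0, "tz": 0, "gripper": 25},
    {"ax": 0, "ay": 0, "az": 0, "tx": 0, "ty": 0, "tz": 0, "gripper": 25},
  ],
)

```text
time_s: 4.77
eef_pos: [557.6, 12.4, 181.5]
tool_rot: [0.0, 0.073, 0.997, 0.0]
ft_force: [-0.5, 0.1, -1.5]
gripper_width: 31.5
gripper_force: 41.8
```

```bash
python3 - <<'E'
from fit import *
import st
st.st()
s=shot('side')
cv2.imwrite('pics/c4.png',tile('side',s,255,170,75,75,8))
E
```

```text
4.77 [557.6  12.4 181.5] yaw 2.995 z [ 0.  0. -1.] [-0.5  0.1 -1.5] 31.5 41.8
```

View pics/c4.png

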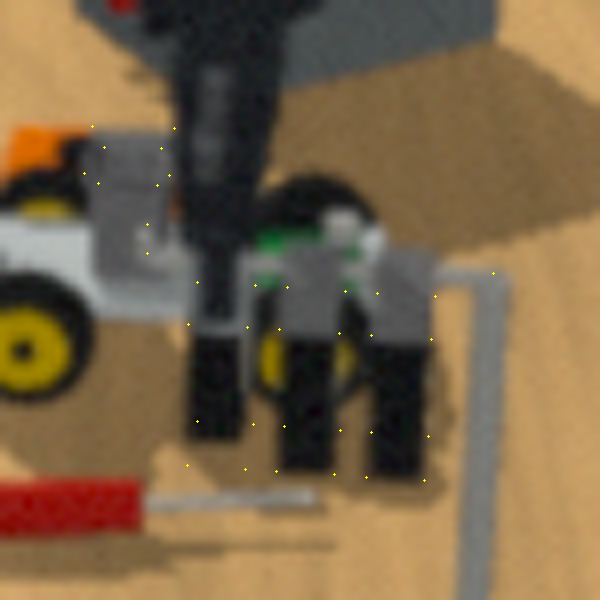

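Side crop: the front pack is gripped at (215,390) and raised about 11 mm. The other two packs are still hanging at (305,400) and (397,410). I slide the front pack off the rod and carry it to the spare hook.

Request:
apply_moves(
  plan=[
    {"ax": 0, "ay": 0, "az": 0, "tx": -9.9, "ty": 1.5, "tz": 1, "gripper": 25},
    {"ax": 0, "ay": 0, "az": 0, "tx": -9.9, "ty": 1.5, "tz": 0, "gripper": 25},
    {"ax": 0, "ay": 0, "az": 0, "tx": -9.9, "ty": 1.4, "tz": 0, "gripper": 25},
    {"ax": 0, "ay": 0, "az": 0, "tx": -9.9, "ty": 1.5, "tz": 0, "gripper": 25},
    {"ax": 0, "ay": 0, "az": 0, "tx": -9.9, "ty": 1.4, "tz": 0, "gripper": 25},
    {"ax": 0, "ay": 0, "az": 0, "tx": -9.9, "ty": 1.5, "tz": 0, "gripper": 25},
    {"ax": 0, "ay": 0, "az": 0, "tx": -9.9, "ty": 1.4, "tz": 0, "gripper": 25},
    {"ax": 0, "ay": 0, "az": 0, "tx": 0, "ty": 0, "tz": 0, "gripper": 25},
  ],
)

```text
time_s: 5.48
eef_pos: [486.0, 22.9, 181.9]
tool_rot: [-0.001, 0.073, 0.997, 0.0]
ft_force: [-0.5, 0.5, -2.2]
gripper_width: 31.1
gripper_force: 41.8
```

Request:
apply_moves(
  plan=[
    {"ax": 0, "ay": 0, "az": 0, "tx": 0, "ty": -20, "tz": 0, "gripper": 25},
    {"ax": 0, "ay": 0, "az": 0, "tx": 0, "ty": -38, "tz": 0, "gripper": 25},
    {"ax": 0, "ay": 0, "az": 0, "tx": 0, "ty": -38, "tz": 0, "gripper": 25},
    {"ax": 0, "ay": 0, "az": 0, "tx": 0, "ty": -38, "tz": 0, "gripper": 25},
    {"ax": 0, "ay": 0, "az": 0, "tx": 0, "ty": -38, "tz": 0, "gripper": 25},
    {"ax": 0, "ay": 0, "az": 0, "tx": 0, "ty": -38, "tz": 0, "gripper": 25},
    {"ax": 0, "ay": 0, "az": 0, "tx": 0, "ty": -38, "tz": 0, "gripper": 25},
    {"ax": 0, "ay": 0, "az": 0, "tx": 0, "ty": -20, "tz": 0, "gripper": 25},
  ],
)

```text
time_s: 6.15
eef_pos: [488.5, -250.1, 182.1]
tool_rot: [0.0, 0.075, 0.997, -0.001]
ft_force: [0.7, -0.1, -0.9]
gripper_width: 31.5
gripper_force: 41.7
```

Request:
apply_moves(
  plan=[
    {"ax": 0, "ay": 0, "az": -0.004, "tx": 0, "ty": 0, "tz": 0, "gripper": 25},
    {"ax": 0, "ay": 0, "az": 0, "tx": 0, "ty": 0, "tz": 0, "gripper": 25},
    {"ax": 0, "ay": 0, "az": 0, "tx": 0, "ty": 0, "tz": 0, "gripper": 25},
  ],
)

```text
time_s: 6.4
eef_pos: [488.1, -245.0, 181.9]
tool_rot: [-0.0, 0.075, 0.997, 0.001]
ft_force: [0.5, 0.2, -1.5]
gripper_width: 31.3
gripper_force: 41.7
```

```bash
python3 - <<'E'
from fit import *
import st
st.st()
s=shot('side');t=shot('top')
cv2.imwrite('pics/c5.png',np.hstack([tile('side',s,240,225,100,120,4),tile('top',t,340,140,90,120,4)]))
for c in('side','top'):
  for n in('stand_spare_tip','pack_front_eye'):
    for r in spotter.place_of(c,n)[:4]: print(c,n,round(r['conf'],2),np.round(r['centre'],1))
E
```

```text
6.4 [ 488.1 -245.   181.9] yaw 2.991 z [-0.001  0.001 -1.   ] [ 0.5  0.2 -1.5] 31.3 41.7
side stand_spare_tip 0.81 [ 529.5 -251.5  200.7]
side pack_front_eye 0.74 [ 487.5 -243.7  212.1]
top stand_spare_tip 0.64 [ 531.4 -253.7  198.8]
top pack_front_eye 0.65 [ 484.3 -243.1  208.2]
```

View pics/c5.png

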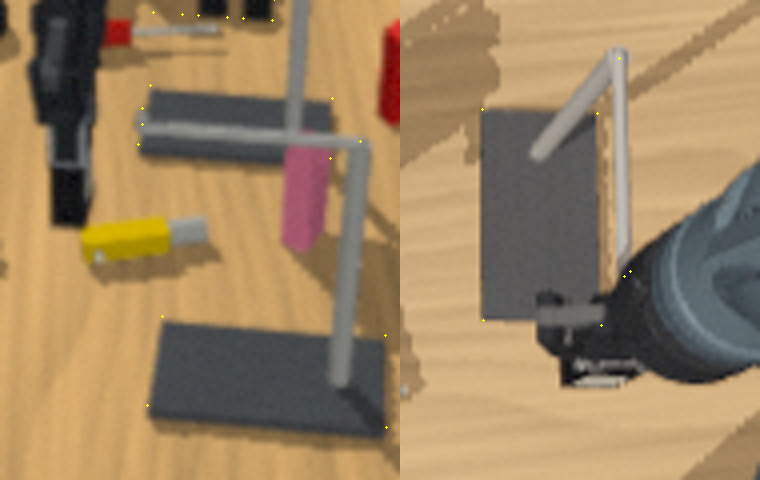

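Crop: the held pack is at side (70,190). The spare tip is at side (140,125), and in the top view the rod runs (617,55) to (625,265). The eye is about 10 mm above the rod line and lined up laterally, so I slide it on.

Request:
apply_moves(
  plan=[
    {"ax": 0, "ay": 0, "az": 0, "tx": 9.9, "ty": -2.2, "tz": 0, "gripper": 25},
    {"ax": 0, "ay": 0, "az": 0, "tx": 9.9, "ty": -1.5, "tz": 0, "gripper": 25},
    {"ax": 0, "ay": 0, "az": 0, "tx": 9.9, "ty": -1.5, "tz": 0, "gripper": 25},
    {"ax": 0, "ay": 0, "az": 0, "tx": 9.9, "ty": -1.5, "tz": 0, "gripper": 25},
    {"ax": 0, "ay": 0, "az": 0, "tx": 9.9, "ty": -1.5, "tz": 0, "gripper": 25},
    {"ax": 0, "ay": 0, "az": 0, "tx": 9.9, "ty": -1.5, "tz": 0, "gripper": 25},
    {"ax": 0, "ay": 0, "az": 0, "tx": 0, "ty": 0, "tz": 0, "gripper": 25},
  ],
)

```text
time_s: 7.28
eef_pos: [549.2, -255.0, 182.2]
tool_rot: [0.001, 0.075, 0.997, -0.0]
ft_force: [0.4, 0.1, -2.4]
gripper_width: 31.4
gripper_force: 41.8
```

```bash
python3 - <<'E'
from fit import *
import st
st.st()
shot('side')
for c in('side',):
  for n in('stand_spare_tip','pack_front_eye'):
    for r in spotter.place_of(c,n)[:4]: print(c,n,round(r['conf'],2),np.round(r['centre'],1))
E
```

```text
7.28 [ 549.2 -255.   182.2] yaw 2.992 z [ 0.001 -0.    -1.   ] [ 0.4  0.1 -2.4] 31.4 41.8
side stand_spare_tip 0.15 [ 389.1 -133.7   -3.1]
side pack_front_eye 0.71 [529.1 293.2  97.3]
```

Request:
apply_moves(
  plan=[
    {"ax": 0, "ay": 0, "az": 0, "tx": 10.8, "ty": -1.6, "tz": 0, "gripper": 25},
    {"ax": 0, "ay": 0, "az": 0, "tx": 10.8, "ty": -1.6, "tz": 0, "gripper": 25},
    {"ax": 0, "ay": 0, "az": 0, "tx": 10.8, "ty": -1.6, "tz": 0, "gripper": 25},
    {"ax": 0, "ay": 0, "az": 0, "tx": 10.8, "ty": -1.6, "tz": 0, "gripper": 25},
    {"ax": 0, "ay": 0, "az": 0, "tx": 10.8, "ty": -1.6, "tz": 0, "gripper": 25},
    {"ax": 0, "ay": 0, "az": 0, "tx": 10.8, "ty": -1.6, "tz": 0, "gripper": 25},
    {"ax": 0, "ay": 0, "az": 0, "tx": 9, "ty": -1.4, "tz": 0, "gripper": 25},
    {"ax": 0, "ay": 0, "az": 0, "tx": 0, "ty": 0, "tz": 0, "gripper": 25},
  ],
)

```text
time_s: 8.1
eef_pos: [622.0, -266.2, 182.1]
tool_rot: [0.0, 0.075, 0.997, 0.0]
ft_force: [-0.1, -1.5, -2.0]
gripper_width: 31.7
gripper_force: 41.8
```

Request:
apply_moves(
  plan=[
    {"ax": 0, "ay": 0, "az": 0, "tx": 0, "ty": 0, "tz": -3, "gripper": 25},
    {"ax": 0, "ay": 0, "az": 0, "tx": 0, "ty": 0, "tz": -3, "gripper": 25},
    {"ax": 0, "ay": 0, "az": 0, "tx": 0, "ty": 0, "tz": -3, "gripper": 25},
    {"ax": 0, "ay": 0, "az": 0, "tx": 0, "ty": 0, "tz": 0, "gripper": 25},
    {"ax": 0, "ay": 0, "az": 0, "tx": 0, "ty": 0, "tz": 0, "gripper": 25},
  ],
)

```text
time_s: 8.52
eef_pos: [620.6, -266.0, 173.0]
tool_rot: [-0.0, 0.075, 0.997, 0.0]
ft_force: [-0.6, 0.4, -1.5]
gripper_width: 31.4
gripper_force: 41.8
```

Still free; I lower it until the weight comes off.

Request:
apply_moves(
  plan=[
    {"ax": 0, "ay": 0, "az": 0, "tx": 0, "ty": 0, "tz": -1.5, "gripper": 25},
    {"ax": 0, "ay": 0, "az": 0, "tx": 0, "ty": 0, "tz": -1, "gripper": 25},
    {"ax": 0, "ay": 0, "az": 0, "tx": 0, "ty": 0, "tz": 0, "gripper": 25},
    {"ax": 0, "ay": 0, "az": 0, "tx": 0, "ty": 0, "tz": 0, "gripper": 25},
  ],
)

```text
time_s: 8.85
eef_pos: [621.4, -266.4, 171.4]
tool_rot: [0.0, 0.075, 0.997, -0.0]
ft_force: [-2.7, 0.2, 2.3]
gripper_width: 31.3
gripper_force: 42.0
```

Request:
apply_moves(
  plan=[
    {"ax": 0, "ay": 0, "az": 0, "tx": 0, "ty": 0, "tz": 0, "gripper": 36},
    {"ax": 0, "ay": 0, "az": 0, "tx": 0, "ty": 0, "tz": 0, "gripper": 50},
    {"ax": 0, "ay": 0, "az": 0, "tx": 0, "ty": 0, "tz": 0, "gripper": 70},
    {"ax": 0, "ay": 0, "az": 0, "tx": 0, "ty": 0, "tz": 10, "gripper": 75},
    {"ax": 0, "ay": 0, "az": 0, "tx": 0, "ty": 0, "tz": 20, "gripper": 75},
    {"ax": 0, "ay": 0, "az": 0, "tx": 0, "ty": 0, "tz": 25, "gripper": 75},
    {"ax": 0, "ay": 0, "az": 0, "tx": 0, "ty": 0, "tz": 20, "gripper": 75},
    {"ax": 0, "ay": 0, "az": 0, "tx": 0, "ty": 0, "tz": 0, "gripper": 75},
  ],
)

```text
time_s: 9.52
eef_pos: [623.3, -267.2, 251.9]
tool_rot: [0.004, 0.075, 0.997, -0.002]
ft_force: [0.6, 0.6, 0.3]
gripper_width: 74.9
gripper_force: 0.0
```

```bash
python3 - <<'E'
from fit import *
import st
st.st()
s=shot('side');t=shot('top')
for c in('side','top'):
  for n in('pack_front_eye',):
    for r in spotter.place_of(c,n)[:6]: print(c,n,round(r['conf'],2),np.round(r['centre'],1))
cv2.imwrite('pics/c6.png',np.hstack([tile('side',s,255,180,90,120,4),tile('top',t,240,140,110,120,4,False)]))
E
```

```text
9.52 [ 623.3 -267.2  251.9] yaw 2.991 z [ 0.008 -0.004 -1.   ] [0.6 0.6 0.3] 74.9 0.0
side pack_front_eye 0.59 [ 618.1 -267.9  199.4]
top pack_front_eye 0.88 [ 614.  -265.7  199.7]
```

View pics/c6.png

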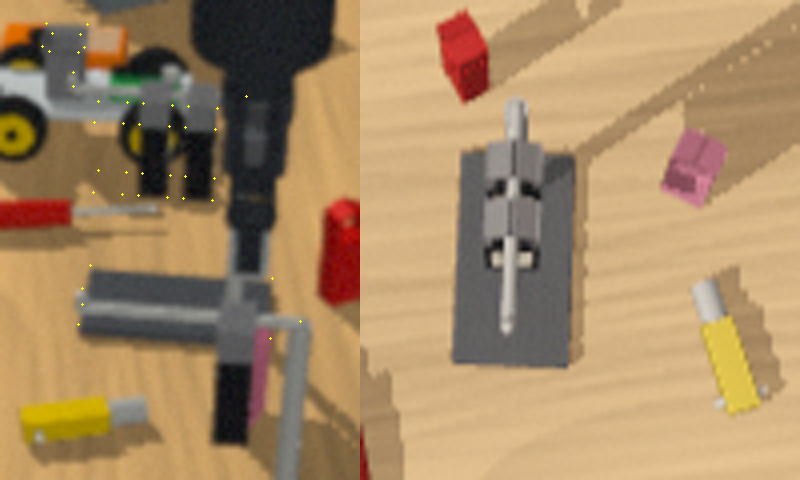

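The front pack hangs on the spare rod at side (235,370). Middle and rear still hang at side (155,140) and (200,150). Next is the middle pack.

Request:
apply_moves(
  plan=[
    {"ax": 0, "ay": 0, "az": 0.004, "tx": -4, "ty": 23, "tz": 0, "gripper": 75},
    {"ax": 0, "ay": 0, "az": 0, "tx": -4, "ty": 38, "tz": 0, "gripper": 75},
    {"ax": 0, "ay": 0, "az": 0, "tx": -4, "ty": 38, "tz": 0, "gripper": 75},
    {"ax": 0, "ay": 0, "az": 0, "tx": -4, "ty": 38, "tz": 0, "gripper": 75},
    {"ax": 0, "ay": 0, "az": 0, "tx": -4, "ty": 38, "tz": 0, "gripper": 75},
    {"ax": 0, "ay": 0, "az": 0, "tx": -4, "ty": 38, "tz": 0, "gripper": 75},
    {"ax": 0, "ay": 0, "az": 0, "tx": -4, "ty": 38, "tz": 0, "gripper": 75},
    {"ax": 0, "ay": 0, "az": 0, "tx": -4, "ty": 23.5, "tz": 0, "gripper": 75},
  ],
)

```text
time_s: 10.38
eef_pos: [587.6, 11.9, 244.4]
tool_rot: [-0.002, 0.072, 0.997, 0.001]
ft_force: [-0.4, 0.7, 0.2]
gripper_width: 74.9
gripper_force: 0.0
```

Request:
apply_moves(
  plan=[
    {"ax": 0, "ay": 0, "az": 0, "tx": 0, "ty": 0, "tz": -15, "gripper": 75},
    {"ax": 0, "ay": 0, "az": 0, "tx": 0, "ty": 0, "tz": 0, "gripper": 75},
    {"ax": 0, "ay": 0, "az": 0, "tx": 0, "ty": 0, "tz": 0, "gripper": 75},
    {"ax": 0, "ay": 0, "az": 0, "tx": 0, "ty": 0, "tz": 0, "gripper": 75},
  ],
)

```text
time_s: 10.72
eef_pos: [588.9, 7.7, 230.3]
tool_rot: [-0.001, 0.074, 0.997, -0.0]
ft_force: [-0.4, 0.1, 0.0]
gripper_width: 74.9
gripper_force: 0.0
```

```bash
python3 st.py
```

```text
10.72 [588.9   7.7 230.3] yaw 2.994 z [-0.002  0.    -1.   ] [-0.4  0.1  0. ] 74.9 0.0
[-0.09  0.41  0.12  1.29 -0.    0.05]
```

Request:
apply_moves(
  plan=[
    {"ax": 0, "ay": 0, "az": 0, "tx": 1.5, "ty": -0.5, "tz": -20, "gripper": 75},
    {"ax": 0, "ay": 0, "az": 0, "tx": 0, "ty": 0, "tz": -20, "gripper": 75},
    {"ax": 0, "ay": 0, "az": 0, "tx": 0, "ty": 0, "tz": -20, "gripper": 75},
    {"ax": 0, "ay": 0, "az": 0, "tx": 0, "ty": 0, "tz": 0, "gripper": 50},
    {"ax": 0, "ay": 0, "az": 0, "tx": 0, "ty": 0, "tz": 0, "gripper": 40},
    {"ax": 0, "ay": 0, "az": 0, "tx": 0, "ty": 0, "tz": 0, "gripper": 36},
    {"ax": 0, "ay": 0, "az": 0, "tx": 0, "ty": 0, "tz": 0, "gripper": 25},
    {"ax": 0, "ay": 0, "az": 0, "tx": 0, "ty": 0, "tz": 0, "gripper": 25},
  ],
)

```text
time_s: 11.38
eef_pos: [592.2, 6.8, 172.8]
tool_rot: [0.002, 0.074, 0.997, -0.001]
ft_force: [0.9, -3.2, 2.5]
gripper_width: 31.6
gripper_force: 42.7
```

Request:
apply_moves(
  plan=[
    {"ax": 0, "ay": 0, "az": 0, "tx": 0, "ty": 0, "tz": 0, "gripper": 25},
    {"ax": 0, "ay": 0, "az": 0, "tx": 0, "ty": 0, "tz": 0, "gripper": 25},
  ],
)

```text
time_s: 11.55
eef_pos: [592.2, 6.8, 172.7]
tool_rot: [0.002, 0.074, 0.997, -0.001]
ft_force: [0.3, -4.3, 5.0]
gripper_width: 31.2
gripper_force: 43.1
```

Request:
apply_moves(
  plan=[
    {"ax": 0, "ay": 0, "az": 0, "tx": 0, "ty": 0, "tz": 4, "gripper": 25},
    {"ax": 0, "ay": 0, "az": 0, "tx": 0, "ty": 0, "tz": 4, "gripper": 25},
    {"ax": 0, "ay": 0, "az": 0, "tx": 0, "ty": 0, "tz": 4, "gripper": 25},
    {"ax": 0, "ay": 0, "az": 0, "tx": 0, "ty": 0, "tz": 0, "gripper": 25},
    {"ax": 0, "ay": 0, "az": 0, "tx": 0, "ty": 0, "tz": 0, "gripper": 25},
  ],
)

```text
time_s: 11.97
eef_pos: [591.0, 8.1, 183.0]
tool_rot: [0.0, 0.073, 0.997, 0.0]
ft_force: [0.2, -0.2, -2.2]
gripper_width: 31.8
gripper_force: 42.4
```

```bash
python3 - <<'E'
from fit import *
import st
st.st()
shot('side')
for n in('pack_front_eye','pack_front'):
    for r in spotter.place_of('side',n)[:8]: print(n,round(r['conf'],2),np.round(r['centre'],1))
E
```

```text
11.97 [591.    8.1 183. ] yaw 2.995 z [ 0.  0. -1.] [ 0.2 -0.2 -2.2] 31.8 42.4
pack_front_eye 0.71 [ 617.5 -268.2  201.5]
pack_front 0.6 [ 617.9 -270.1  118.5]
```

Request:
apply_moves(
  plan=[
    {"ax": 0, "ay": 0, "az": 0, "tx": -9.9, "ty": 1.4, "tz": 1, "gripper": 25},
    {"ax": 0, "ay": 0, "az": 0, "tx": -9.9, "ty": 1.4, "tz": 0, "gripper": 25},
    {"ax": 0, "ay": 0, "az": 0, "tx": -9.9, "ty": 1.4, "tz": 0, "gripper": 25},
    {"ax": 0, "ay": 0, "az": 0, "tx": -9.9, "ty": 1.4, "tz": 0, "gripper": 25},
    {"ax": 0, "ay": 0, "az": 0, "tx": -9.9, "ty": 1.5, "tz": 0, "gripper": 25},
    {"ax": 0, "ay": 0, "az": 0, "tx": -9.9, "ty": 1.5, "tz": 0, "gripper": 25},
    {"ax": 0, "ay": 0, "az": 0, "tx": -9.9, "ty": 1.5, "tz": 0, "gripper": 25},
    {"ax": 0, "ay": 0, "az": 0, "tx": -9.9, "ty": 1.5, "tz": 0, "gripper": 25},
  ],
)

```text
time_s: 12.78
eef_pos: [510.9, 19.5, 183.6]
tool_rot: [-0.0, 0.073, 0.997, 0.0]
ft_force: [0.4, -0.1, -0.6]
gripper_width: 31.3
gripper_force: 42.4
```

Request:
apply_moves(
  plan=[
    {"ax": 0, "ay": 0, "az": 0, "tx": -10, "ty": 1.5, "tz": 0, "gripper": 25},
    {"ax": 0, "ay": 0, "az": 0, "tx": -12, "ty": 1.5, "tz": 0, "gripper": 25},
    {"ax": 0, "ay": 0, "az": 0, "tx": 0, "ty": 0, "tz": 0, "gripper": 25},
  ],
)

```text
time_s: 13.03
eef_pos: [487.2, 22.8, 183.5]
tool_rot: [-0.001, 0.073, 0.997, 0.0]
ft_force: [-0.4, 0.3, -2.1]
gripper_width: 31.5
gripper_force: 42.4
```

Request:
apply_moves(
  plan=[
    {"ax": 0, "ay": 0, "az": -0.004, "tx": 0, "ty": -20, "tz": 0, "gripper": 25},
    {"ax": 0, "ay": 0, "az": 0, "tx": 0, "ty": -38, "tz": 0, "gripper": 25},
    {"ax": 0, "ay": 0, "az": 0, "tx": 0, "ty": -38, "tz": 0, "gripper": 25},
    {"ax": 0, "ay": 0, "az": 0, "tx": 0, "ty": -38, "tz": 0, "gripper": 25},
    {"ax": 0, "ay": 0, "az": 0, "tx": 0, "ty": -38, "tz": 0, "gripper": 25},
    {"ax": 0, "ay": 0, "az": 0, "tx": 0, "ty": -38, "tz": 0, "gripper": 25},
    {"ax": 0, "ay": 0, "az": 0, "tx": 0, "ty": -38, "tz": 0, "gripper": 25},
    {"ax": 0, "ay": 0, "az": 0, "tx": 0, "ty": -20, "tz": 0, "gripper": 25},
  ],
)

```text
time_s: 13.7
eef_pos: [490.1, -250.3, 183.7]
tool_rot: [0.001, 0.077, 0.997, -0.001]
ft_force: [0.2, -0.0, -1.7]
gripper_width: 31.4
gripper_force: 42.3
```

Request:
apply_moves(
  plan=[
    {"ax": 0, "ay": 0, "az": 0, "tx": 0, "ty": 0, "tz": 0, "gripper": 25},
    {"ax": 0, "ay": 0, "az": 0, "tx": 0, "ty": 0, "tz": 0, "gripper": 25},
    {"ax": 0, "ay": 0, "az": 0, "tx": 0, "ty": 0, "tz": 0, "gripper": 25},
  ],
)

```text
time_s: 13.95
eef_pos: [489.7, -245.2, 183.5]
tool_rot: [-0.0, 0.075, 0.997, 0.001]
ft_force: [-0.3, 0.0, -0.6]
gripper_width: 31.3
gripper_force: 42.3
```

```bash
python3 - <<'E'
from fit import *
import st
st.st()
for c in('side','top'):
  shot(c)
  for n in('stand_spare_tip','pack_middle_eye'):
    for r in spotter.place_of(c,n)[:6]: print(c,n,round(r['conf'],2),np.round(r['centre'],1))
E
```

```text
13.95 [ 489.7 -245.2  183.5] yaw 2.991 z [-0.     0.001 -1.   ] [-0.3  0.  -0.6] 31.3 42.3
side stand_spare_tip 0.78 [ 531.6 -252.1  199. ]
side pack_middle_eye 0.71 [ 488.1 -246.8  208.2]
side pack_middle_eye 0.52 [623.5   3.5 196.4]
top stand_spare_tip 0.91 [ 531.7 -255.1  198. ]
top pack_middle_eye 0.52 [ 485.6 -246.9  210.2]
```

Request:
apply_moves(
  plan=[
    {"ax": 0, "ay": 0, "az": 0, "tx": 9.9, "ty": -2.2, "tz": 0, "gripper": 25},
    {"ax": 0, "ay": 0, "az": 0, "tx": 9.9, "ty": -1.5, "tz": 0, "gripper": 25},
    {"ax": 0, "ay": 0, "az": 0, "tx": 9.9, "ty": -1.5, "tz": 0, "gripper": 25},
    {"ax": 0, "ay": 0, "az": 0, "tx": 9.9, "ty": -1.5, "tz": 0, "gripper": 25},
    {"ax": 0, "ay": 0, "az": 0, "tx": 9.9, "ty": -1.5, "tz": 0, "gripper": 25},
    {"ax": 0, "ay": 0, "az": 0, "tx": 9.9, "ty": -1.5, "tz": 0, "gripper": 25},
    {"ax": 0, "ay": 0, "az": 0, "tx": 0, "ty": 0, "tz": 0, "gripper": 25},
  ],
)

```text
time_s: 14.83
eef_pos: [550.7, -255.1, 183.7]
tool_rot: [0.001, 0.075, 0.997, -0.0]
ft_force: [0.5, -0.2, -2.0]
gripper_width: 31.1
gripper_force: 42.4
```

Request:
apply_moves(
  plan=[
    {"ax": 0, "ay": 0, "az": 0, "tx": 10, "ty": -1.5, "tz": 0, "gripper": 25},
    {"ax": 0, "ay": 0, "az": 0, "tx": 10, "ty": -1.5, "tz": 0, "gripper": 25},
    {"ax": 0, "ay": 0, "az": 0, "tx": 10, "ty": -1.5, "tz": 0, "gripper": 25},
    {"ax": 0, "ay": 0, "az": 0, "tx": 0, "ty": 0, "tz": 0, "gripper": 25},
    {"ax": 0, "ay": 0, "az": 0, "tx": 0, "ty": 0, "tz": 0, "gripper": 25},
  ],
)

```text
time_s: 15.25
eef_pos: [578.7, -259.5, 183.7]
tool_rot: [-0.0, 0.075, 0.997, 0.0]
ft_force: [0.2, 0.1, -2.8]
gripper_width: 31.3
gripper_force: 42.4
```

Request:
apply_moves(
  plan=[
    {"ax": 0, "ay": 0, "az": 0, "tx": 0, "ty": 0, "tz": -4, "gripper": 25},
    {"ax": 0, "ay": 0, "az": 0, "tx": 0, "ty": 0, "tz": -4, "gripper": 25},
    {"ax": 0, "ay": 0, "az": 0, "tx": 0, "ty": 0, "tz": -3.5, "gripper": 25},
    {"ax": 0, "ay": 0, "az": 0, "tx": 0, "ty": 0, "tz": -1, "gripper": 25},
    {"ax": 0, "ay": 0, "az": 0, "tx": 0, "ty": 0, "tz": 0, "gripper": 25},
    {"ax": 0, "ay": 0, "az": 0, "tx": 0, "ty": 0, "tz": 0, "gripper": 25},
  ],
)

```text
time_s: 15.75
eef_pos: [578.6, -259.9, 172.6]
tool_rot: [0.0, 0.075, 0.997, -0.0]
ft_force: [-2.3, 1.7, 7.3]
gripper_width: 31.7
gripper_force: 43.1
```

Request:
apply_moves(
  plan=[
    {"ax": 0, "ay": 0, "az": 0, "tx": 0, "ty": 0, "tz": 0, "gripper": 36},
    {"ax": 0, "ay": 0, "az": 0, "tx": 0, "ty": 0, "tz": 0, "gripper": 50},
    {"ax": 0, "ay": 0, "az": 0, "tx": 0, "ty": 0, "tz": 0, "gripper": 70},
    {"ax": 0, "ay": 0, "az": 0, "tx": 0, "ty": 0, "tz": 10, "gripper": 75},
    {"ax": 0, "ay": 0, "az": 0, "tx": 0, "ty": 0, "tz": 20, "gripper": 75},
    {"ax": 0, "ay": 0, "az": 0, "tx": 0, "ty": 0, "tz": 25, "gripper": 75},
    {"ax": 0, "ay": 0, "az": 0, "tx": 0, "ty": 0, "tz": 20, "gripper": 75},
    {"ax": 0, "ay": 0, "az": 0, "tx": 0, "ty": 0, "tz": 0, "gripper": 75},
  ],
)

```text
time_s: 16.42
eef_pos: [581.0, -260.9, 251.9]
tool_rot: [0.004, 0.075, 0.997, -0.002]
ft_force: [0.6, 0.1, 0.4]
gripper_width: 74.9
gripper_force: 0.0
```

Request:
apply_moves(
  plan=[
    {"ax": 0, "ay": 0, "az": 0.004, "tx": 5.5, "ty": 20, "tz": 0, "gripper": 75},
    {"ax": 0, "ay": 0, "az": 0, "tx": 5.5, "ty": 37, "tz": 0, "gripper": 75},
    {"ax": 0, "ay": 0, "az": 0, "tx": 5.5, "ty": 37, "tz": 0, "gripper": 75},
    {"ax": 0, "ay": 0, "az": 0, "tx": 5.5, "ty": 37, "tz": 0, "gripper": 75},
    {"ax": 0, "ay": 0, "az": 0, "tx": 5.5, "ty": 37, "tz": 0, "gripper": 75},
    {"ax": 0, "ay": 0, "az": 0, "tx": 5.5, "ty": 37, "tz": 0, "gripper": 75},
    {"ax": 0, "ay": 0, "az": 0, "tx": 5.5, "ty": 37, "tz": 0, "gripper": 75},
    {"ax": 0, "ay": 0, "az": 0, "tx": 5.5, "ty": 20, "tz": 0, "gripper": 75},
  ],
)

```text
time_s: 17.08
eef_pos: [622.7, 6.3, 246.4]
tool_rot: [-0.0, 0.072, 0.997, 0.001]
ft_force: [1.0, -0.2, 0.9]
gripper_width: 75.1
gripper_force: 0.0
```

Request:
apply_moves(
  plan=[
    {"ax": 0, "ay": 0, "az": 0, "tx": 0, "ty": 0, "tz": -10, "gripper": 75},
    {"ax": 0, "ay": 0, "az": 0, "tx": 0, "ty": 0, "tz": 0, "gripper": 75},
    {"ax": 0, "ay": 0, "az": 0, "tx": 0, "ty": 0, "tz": 0, "gripper": 75},
    {"ax": 0, "ay": 0, "az": 0, "tx": 0, "ty": 0, "tz": 0, "gripper": 75},
  ],
)

```text
time_s: 17.42
eef_pos: [622.9, 1.5, 236.4]
tool_rot: [-0.0, 0.074, 0.997, -0.0]
ft_force: [0.7, 0.6, 1.3]
gripper_width: 74.8
gripper_force: 0.0
```

```bash
python3 - <<'E'
from fit import *
import st
st.st()
s=shot('side')
for n in('pack_middle_eye',):
    for r in spotter.place_of('side',n)[:6]: print(n,round(r['conf'],2),np.round(r['centre'],1))
t=shot('top')
for n in('pack_middle_eye','bay_mouth','rover'):
    for r in spotter.place_of('top',n)[:6]: print(n,round(r['conf'],2),np.round(r['centre'],1))
cv2.imwrite('pics/c7.png',np.hstack([tile('side',s,255,170,90,120,4),tile('top',t,145,195,110,120,4)]))
E
```

```text
17.42 [622.9   1.5 236.4] yaw 2.994 z [-0. -0. -1.] [0.7 0.6 1.3] 74.8 0.0
pack_middle_eye 0.53 [ 580.3 -259.8  197.4]
pack_middle_eye 0.52 [ 574.3 -262.2  200.4]
bay_mouth 0.97 [528.  293.9  97.4]
rover 0.93 [642.3 281.6   2.6]
rover 0.21 [ 388.5 -135.3    2. ]
```

View pics/c7.png

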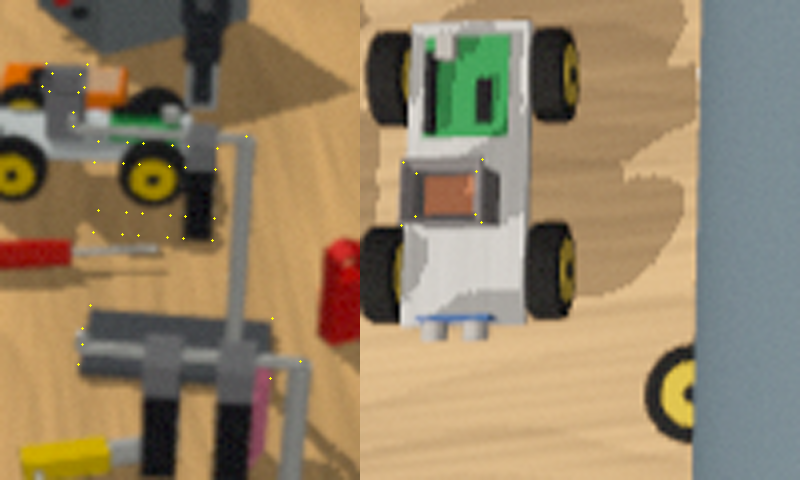

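Crop: both moved packs hang on the spare rod at side (160,400) and (237,400). The rear pack hangs alone at (200,190) with the fingers above it. In the top view the bay lip at (403–483, 160–225) matches the model. I take the rear pack slightly higher so the fingers clear the bay lip.

Request:
apply_moves(
  plan=[
    {"ax": 0, "ay": 0, "az": 0, "tx": 1.5, "ty": 0.5, "tz": -22, "gripper": 75},
    {"ax": 0, "ay": 0, "az": 0, "tx": 0, "ty": 0, "tz": -22, "gripper": 75},
    {"ax": 0, "ay": 0, "az": 0, "tx": 0, "ty": 0, "tz": -20, "gripper": 75},
    {"ax": 0, "ay": 0, "az": 0, "tx": 0, "ty": 0, "tz": 0, "gripper": 50},
    {"ax": 0, "ay": 0, "az": 0, "tx": 0, "ty": 0, "tz": 0, "gripper": 40},
    {"ax": 0, "ay": 0, "az": 0, "tx": 0, "ty": 0, "tz": 0, "gripper": 36},
    {"ax": 0, "ay": 0, "az": 0, "tx": 0, "ty": 0, "tz": 0, "gripper": 25},
    {"ax": 0, "ay": 0, "az": 0, "tx": 0, "ty": 0, "tz": 0, "gripper": 25},
  ],
  force=60,
)

```text
time_s: 18.38
eef_pos: [625.8, 1.8, 174.4]
tool_rot: [0.002, 0.074, 0.997, -0.001]
ft_force: [-0.5, -2.2, 3.7]
gripper_width: 30.8
gripper_force: 61.5
```

Request:
apply_moves(
  plan=[
    {"ax": 0, "ay": 0, "az": 0, "tx": 0, "ty": 0, "tz": 0, "gripper": 25},
    {"ax": 0, "ay": 0, "az": 0, "tx": 0, "ty": 0, "tz": 0, "gripper": 25},
  ],
)

```text
time_s: 18.55
eef_pos: [625.8, 1.8, 174.4]
tool_rot: [0.002, 0.074, 0.997, -0.001]
ft_force: [-0.7, -2.8, 5.9]
gripper_width: 31.0
gripper_force: 61.8
```

Request:
apply_moves(
  plan=[
    {"ax": 0, "ay": 0, "az": 0, "tx": 0, "ty": 0, "tz": 4, "gripper": 25},
    {"ax": 0, "ay": 0, "az": 0, "tx": 0, "ty": 0, "tz": 4, "gripper": 25},
    {"ax": 0, "ay": 0, "az": 0, "tx": 0, "ty": 0, "tz": 4, "gripper": 25},
    {"ax": 0, "ay": 0, "az": 0, "tx": 0, "ty": 0, "tz": 1, "gripper": 25},
    {"ax": 0, "ay": 0, "az": 0, "tx": 0, "ty": 0, "tz": 0, "gripper": 25},
  ],
)

```text
time_s: 18.97
eef_pos: [624.8, 3.0, 185.6]
tool_rot: [0.0, 0.073, 0.997, 0.0]
ft_force: [0.3, 0.6, -1.7]
gripper_width: 31.1
gripper_force: 61.2
```

```bash
python3 st.py; python3 - <<'E'
from fit import *
for a,b in(((158.25,200.5),(155.5,276.25)),((187.5,201.25),(186.5,276.25))):
    p,q=atz('top',*a,50),atz('top',*b,50);print(p,q,np.arctan2(*(p-q)[1::-1]))
E
```

```text
18.97 [624.8   3.  185.6] yaw 2.995 z [ 0.  0. -1.] [ 0.3  0.6 -1.7] 31.1 61.2
[-0.1   0.49  0.14  1.22  0.    0.05]
[647.77635783 319.41584158  50.        ] [450.17197722 336.46853582  50.        ] -0.08608387501633058
[636.9940426  242.38487689  50.        ] [441.35941108 257.81210968  50.        ] -0.07869452074884874
```

Request:
apply_moves(
  plan=[
    {"ax": 0, "ay": 0, "az": 0, "tx": -9.9, "ty": 1.4, "tz": 0, "gripper": 25},
    {"ax": 0, "ay": 0, "az": 0, "tx": -9.9, "ty": 1.4, "tz": 0, "gripper": 25},
    {"ax": 0, "ay": 0, "az": 0, "tx": -9.9, "ty": 1.4, "tz": 0, "gripper": 25},
    {"ax": 0, "ay": 0, "az": 0, "tx": -9.9, "ty": 1.4, "tz": 0, "gripper": 25},
    {"ax": 0, "ay": 0, "az": 0, "tx": -9.9, "ty": 1.5, "tz": 0, "gripper": 25},
    {"ax": 0, "ay": 0, "az": 0, "tx": -9.9, "ty": 1.5, "tz": 0, "gripper": 25},
    {"ax": 0, "ay": 0, "az": 0, "tx": -9.9, "ty": 1.5, "tz": 0, "gripper": 25},
    {"ax": 0, "ay": 0, "az": 0, "tx": -9.9, "ty": 1.5, "tz": 0, "gripper": 25},
  ],
)

```text
time_s: 19.63
eef_pos: [544.6, 14.5, 185.0]
tool_rot: [-0.0, 0.073, 0.997, 0.0]
ft_force: [-0.8, -0.6, -1.9]
gripper_width: 31.1
gripper_force: 61.1
```

Request:
apply_moves(
  plan=[
    {"ax": 0, "ay": 0, "az": 0, "tx": -10, "ty": 1.5, "tz": 0, "gripper": 25},
    {"ax": 0, "ay": 0, "az": 0, "tx": -10, "ty": 1.5, "tz": 0, "gripper": 25},
    {"ax": 0, "ay": 0, "az": 0, "tx": -10, "ty": 1.5, "tz": 0, "gripper": 25},
    {"ax": 0, "ay": 0, "az": 0, "tx": -10, "ty": 1.5, "tz": 0, "gripper": 25},
    {"ax": 0, "ay": 0, "az": 0, "tx": 0, "ty": 0, "tz": 0, "gripper": 25},
    {"ax": 0, "ay": 0, "az": 0.065, "tx": 0, "ty": 0, "tz": 20, "gripper": 25},
    {"ax": 0, "ay": 0, "az": 0, "tx": 0, "ty": 0, "tz": 0, "gripper": 25},
  ],
)

```text
time_s: 20.22
eef_pos: [507.0, 20.2, 207.7]
tool_rot: [0.002, 0.04, 0.999, 0.0]
ft_force: [1.5, 0.1, -1.2]
gripper_width: 31.1
gripper_force: 61.2
```

Request:
apply_moves(
  plan=[
    {"ax": 0, "ay": 0, "az": 0, "tx": 3, "ty": 24, "tz": 0, "gripper": 25},
    {"ax": 0, "ay": 0, "az": 0, "tx": 3, "ty": 37.5, "tz": 0, "gripper": 25},
    {"ax": 0, "ay": 0, "az": 0, "tx": 3, "ty": 37.5, "tz": 0, "gripper": 25},
    {"ax": 0, "ay": 0, "az": 0, "tx": 3, "ty": 37.5, "tz": 0, "gripper": 25},
    {"ax": 0, "ay": 0, "az": 0, "tx": 3, "ty": 37.5, "tz": 0, "gripper": 25},
    {"ax": 0, "ay": 0, "az": 0, "tx": 3, "ty": 37.5, "tz": 0, "gripper": 25},
    {"ax": 0, "ay": 0, "az": 0, "tx": 3, "ty": 37.5, "tz": 0, "gripper": 25},
    {"ax": 0, "ay": 0, "az": 0, "tx": 3, "ty": 24, "tz": 0, "gripper": 25},
  ],
)

```text
time_s: 20.88
eef_pos: [529.7, 297.2, 204.5]
tool_rot: [0.0, 0.04, 0.999, 0.001]
ft_force: [1.0, -0.7, -1.3]
gripper_width: 31.1
gripper_force: 61.0
```

Request:
apply_moves(
  plan=[
    {"ax": 0, "ay": 0, "az": 0, "tx": 0, "ty": 0, "tz": -10, "gripper": 25},
    {"ax": 0, "ay": 0, "az": 0, "tx": 0, "ty": 0, "tz": -10, "gripper": 25},
    {"ax": 0, "ay": 0, "az": 0, "tx": 0, "ty": 0, "tz": -6, "gripper": 25},
    {"ax": 0, "ay": 0, "az": 0, "tx": 0, "ty": 0, "tz": 0, "gripper": 25},
    {"ax": 0, "ay": 0, "az": 0, "tx": 0, "ty": 0, "tz": 0, "gripper": 25},
  ],
)

```text
time_s: 21.3
eef_pos: [528.8, 291.8, 178.4]
tool_rot: [-0.001, 0.042, 0.999, -0.001]
ft_force: [-0.4, 0.5, -1.6]
gripper_width: 31.0
gripper_force: 61.1
```

```bash
python3 - <<'E'
from fit import *
import st
st.st()
s=shot('side')
for n in('pack_rear_eye','pack_rear','bay_mouth'):
    for r in spotter.place_of('side',n)[:6]: print(n,round(r['conf'],2),np.round(r['centre'],1))
t=shot('top')
for n in('pack_rear_eye','pack_rear','bay_mouth'):
    for r in spotter.place_of('top',n)[:6]: print(n,round(r['conf'],2),np.round(r['centre'],1))
cv2.imwrite('pics/c8.png',np.hstack([tile('side',s,240,145,60,70,6.5),tile('top',t,135,195,60,70,6.5)]))
E
```

```text
21.3 [528.8 291.8 178.4] yaw 3.058 z [-0.002 -0.001 -1.   ] [-0.4  0.5 -1.6] 31.0 61.1
pack_rear_eye 0.86 [746.4  22.   81. ]
pack_rear_eye 0.62 [525.7  15.4 199.3]
pack_rear_eye 0.61 [ 650.5 -128.6   81.8]
pack_rear_eye 0.39 [526.8 288.4 206.2]
pack_rear_eye 0.31 [ 619.2 -269.1  199. ]
pack_rear 0.74 [646.  282.3   3.5]
pack_rear 0.68 [745.9  22.1  -3.1]
pack_rear 0.6 [524.5 292.  122.7]
pack_rear 0.47 [ 619.7 -269.1  197.9]
pack_rear 0.39 [ 6.533e+02 -1.211e+02  6.000e-01]
pack_rear 0.32 [ 529.5 -250.4  200. ]
bay_mouth 0.68 [529.4 291.3  95.9]
pack_rear_eye 0.79 [746.5  20.4  83. ]
pack_rear_eye 0.63 [527.4 293.8 202.8]
pack_rear_eye 0.55 [ 652.7 -124.2   80.3]
pack_rear 0.79 [ 6.512e+02 -1.257e+02  5.000e-01]
pack_rear 0.68 [528.4 293.5 125.3]
pack_rear 0.46 [744.8  21.8  -1.5]
bay_mouth 0.87 [524.7 291.3  98.1]
```

View pics/c8.png

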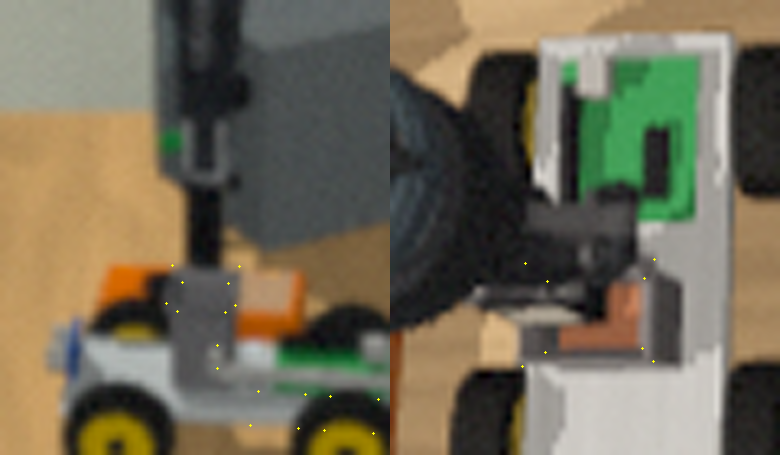

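Side crop: the black box spans columns 188–223 and the bay spans 171–240, so both are centred at about 205. In the top crop the lip corners match the model and the pack is over the bay. I lower in small steps while watching the force.

Request:
apply_moves(
  plan=[
    {"ax": 0, "ay": 0, "az": 0, "tx": 0, "ty": 0, "tz": -8, "gripper": 25},
    {"ax": 0, "ay": 0, "az": 0, "tx": 0, "ty": 0, "tz": -8, "gripper": 25},
    {"ax": 0, "ay": 0, "az": 0, "tx": 0, "ty": 0, "tz": -4, "gripper": 25},
    {"ax": 0, "ay": 0, "az": 0, "tx": 0, "ty": 0, "tz": -2, "gripper": 25},
    {"ax": 0, "ay": 0, "az": 0, "tx": 0, "ty": 0, "tz": -2, "gripper": 25},
    {"ax": 0, "ay": 0, "az": 0, "tx": 0, "ty": 0, "tz": 0, "gripper": 25},
  ],
)

```text
time_s: 22.2
eef_pos: [529.0, 293.2, 154.6]
tool_rot: [-0.0, 0.041, 0.999, -0.0]
ft_force: [-0.7, 0.0, -1.3]
gripper_width: 31.1
gripper_force: 61.2
```

Request:
apply_moves(
  plan=[
    {"ax": 0, "ay": 0, "az": 0, "tx": 0, "ty": 0, "tz": -2, "gripper": 25},
    {"ax": 0, "ay": 0, "az": 0, "tx": 0, "ty": 0, "tz": -2, "gripper": 25},
    {"ax": 0, "ay": 0, "az": 0, "tx": 0, "ty": 0, "tz": 0, "gripper": 25},
  ],
)

```text
time_s: 22.45
eef_pos: [529.3, 293.3, 151.1]
tool_rot: [-0.0, 0.041, 0.999, -0.0]
ft_force: [-0.3, -0.4, -0.7]
gripper_width: 31.0
gripper_force: 61.2
```

Request:
apply_moves(
  plan=[
    {"ax": 0, "ay": 0, "az": 0, "tx": 0, "ty": 0, "tz": -1.5, "gripper": 25},
    {"ax": 0, "ay": 0, "az": 0, "tx": 0, "ty": 0, "tz": -1.5, "gripper": 25},
    {"ax": 0, "ay": 0, "az": 0, "tx": 0, "ty": 0, "tz": -1.5, "gripper": 25},
    {"ax": 0, "ay": 0, "az": 0, "tx": 0, "ty": 0, "tz": 0, "gripper": 25},
  ],
)

```text
time_s: 22.78
eef_pos: [529.2, 293.2, 146.5]
tool_rot: [-0.0, 0.041, 0.999, -0.0]
ft_force: [-0.6, -0.8, -1.9]
gripper_width: 31.3
gripper_force: 61.2
```

Request:
apply_moves(
  plan=[
    {"ax": 0, "ay": 0, "az": 0, "tx": 0, "ty": 0, "tz": -1.5, "gripper": 25},
    {"ax": 0, "ay": 0, "az": 0, "tx": 0, "ty": 0, "tz": -1.5, "gripper": 25},
    {"ax": 0, "ay": 0, "az": 0, "tx": 0, "ty": 0, "tz": 0, "gripper": 25},
  ],
)

```text
time_s: 23.03
eef_pos: [529.1, 293.2, 143.4]
tool_rot: [-0.0, 0.041, 0.999, -0.0]
ft_force: [-0.4, 0.1, -2.7]
gripper_width: 31.0
gripper_force: 61.2
```

It is inside the mouth without any side force. I continue down to the sled.

Request:
apply_moves(
  plan=[
    {"ax": 0, "ay": 0, "az": 0, "tx": 0, "ty": 0, "tz": -1.5, "gripper": 25},
    {"ax": 0, "ay": 0, "az": 0, "tx": 0, "ty": 0, "tz": -1.5, "gripper": 25},
    {"ax": 0, "ay": 0, "az": 0, "tx": 0, "ty": 0, "tz": -1.5, "gripper": 25},
    {"ax": 0, "ay": 0, "az": 0, "tx": 0, "ty": 0, "tz": 0, "gripper": 25},
  ],
)

```text
time_s: 23.37
eef_pos: [529.1, 293.2, 138.9]
tool_rot: [-0.0, 0.041, 0.999, -0.0]
ft_force: [-0.7, -0.0, -0.7]
gripper_width: 31.2
gripper_force: 61.2
```

Request:
apply_moves(
  plan=[
    {"ax": 0, "ay": 0, "az": 0, "tx": 0, "ty": 0, "tz": -1.5, "gripper": 25},
    {"ax": 0, "ay": 0, "az": 0, "tx": 0, "ty": 0, "tz": -1.5, "gripper": 25},
    {"ax": 0, "ay": 0, "az": 0, "tx": 0, "ty": 0, "tz": 0, "gripper": 25},
  ],
)

```text
time_s: 23.62
eef_pos: [529.2, 293.2, 136.0]
tool_rot: [-0.0, 0.041, 0.999, -0.0]
ft_force: [0.1, 0.5, -1.7]
gripper_width: 31.2
gripper_force: 61.2
```

Request:
apply_moves(
  plan=[
    {"ax": 0, "ay": 0, "az": 0, "tx": 0, "ty": 0, "tz": -1.5, "gripper": 25},
    {"ax": 0, "ay": 0, "az": 0, "tx": 0, "ty": 0, "tz": -1.5, "gripper": 25},
    {"ax": 0, "ay": 0, "az": 0, "tx": 0, "ty": 0, "tz": 0, "gripper": 25},
  ],
)

```text
time_s: 23.87
eef_pos: [529.2, 293.2, 132.9]
tool_rot: [-0.0, 0.041, 0.999, -0.0]
ft_force: [-0.4, -0.0, -2.2]
gripper_width: 30.8
gripper_force: 61.2
```

Request:
apply_moves(
  plan=[
    {"ax": 0, "ay": 0, "az": 0, "tx": 0, "ty": 0, "tz": -1.5, "gripper": 25},
    {"ax": 0, "ay": 0, "az": 0, "tx": 0, "ty": 0, "tz": -1.5, "gripper": 25},
    {"ax": 0, "ay": 0, "az": 0, "tx": 0, "ty": 0, "tz": 0, "gripper": 25},
  ],
)

```text
time_s: 24.12
eef_pos: [529.6, 293.3, 130.7]
tool_rot: [0.0, 0.041, 0.999, 0.0]
ft_force: [-0.9, -0.1, 1.6]
gripper_width: 30.8
gripper_force: 61.6
```

Request:
apply_moves(
  plan=[
    {"ax": 0, "ay": 0, "az": 0, "tx": 0, "ty": 0, "tz": -1.5, "gripper": 25},
    {"ax": 0, "ay": 0, "az": 0, "tx": 0, "ty": 0, "tz": -1.5, "gripper": 25},
    {"ax": 0, "ay": 0, "az": 0, "tx": 0, "ty": 0, "tz": 0, "gripper": 25},
  ],
)

```text
time_s: 24.37
eef_pos: [529.5, 293.3, 127.4]
tool_rot: [0.0, 0.041, 0.999, 0.0]
ft_force: [-0.6, -0.4, 2.7]
gripper_width: 31.2
gripper_force: 61.6
```

Request:
apply_moves(
  plan=[
    {"ax": 0, "ay": 0, "az": 0, "tx": 0, "ty": 0, "tz": -1, "gripper": 25},
    {"ax": 0, "ay": 0, "az": 0, "tx": 0, "ty": 0, "tz": -1, "gripper": 25},
    {"ax": 0, "ay": 0, "az": 0, "tx": 0, "ty": 0, "tz": 0, "gripper": 25},
  ],
)

```text
time_s: 24.62
eef_pos: [529.5, 293.3, 125.2]
tool_rot: [0.0, 0.041, 0.999, 0.0]
ft_force: [0.2, 0.1, 2.6]
gripper_width: 31.2
gripper_force: 61.6
```

The sled was met at TCP z of about 131 with a steady ~5 N. I push on to its end, about 10–12 mm further.

Request:
apply_moves(
  plan=[
    {"ax": 0, "ay": 0, "az": 0, "tx": 0, "ty": 0, "tz": -1, "gripper": 25},
    {"ax": 0, "ay": 0, "az": 0, "tx": 0, "ty": 0, "tz": -1, "gripper": 25},
    {"ax": 0, "ay": 0, "az": 0, "tx": 0, "ty": 0, "tz": 0, "gripper": 25},
  ],
)

```text
time_s: 24.87
eef_pos: [529.5, 293.3, 123.2]
tool_rot: [0.0, 0.041, 0.999, 0.0]
ft_force: [-0.3, -0.7, 2.9]
gripper_width: 30.9
gripper_force: 61.6
```

Request:
apply_moves(
  plan=[
    {"ax": 0, "ay": 0, "az": 0, "tx": 0, "ty": 0, "tz": -1, "gripper": 25},
    {"ax": 0, "ay": 0, "az": 0, "tx": 0, "ty": 0, "tz": 0, "gripper": 25},
  ],
)

```text
time_s: 25.03
eef_pos: [529.5, 293.4, 122.2]
tool_rot: [0.0, 0.041, 0.999, 0.0]
ft_force: [0.3, 0.3, 2.6]
gripper_width: 31.2
gripper_force: 61.6
```

Request:
apply_moves(
  plan=[
    {"ax": 0, "ay": 0, "az": 0, "tx": 0, "ty": 0, "tz": -1, "gripper": 25},
    {"ax": 0, "ay": 0, "az": 0, "tx": 0, "ty": 0, "tz": 0, "gripper": 25},
  ],
)

```text
time_s: 25.2
eef_pos: [529.5, 293.3, 121.2]
tool_rot: [0.0, 0.041, 0.999, 0.0]
ft_force: [-0.2, -0.7, 2.5]
gripper_width: 30.8
gripper_force: 61.6
```

Request:
apply_moves(
  plan=[
    {"ax": 0, "ay": 0, "az": 0, "tx": 0, "ty": 0, "tz": -1, "gripper": 25},
    {"ax": 0, "ay": 0, "az": 0, "tx": 0, "ty": 0, "tz": 0, "gripper": 25},
  ],
)

```text
time_s: 25.37
eef_pos: [529.5, 293.4, 120.5]
tool_rot: [0.0, 0.041, 0.999, 0.0]
ft_force: [-0.1, 0.3, 4.4]
gripper_width: 31.2
gripper_force: 61.9
```

Force is rising, so this is the end spring. I go on in half-millimetre steps.

Request:
apply_moves(
  plan=[
    {"ax": 0, "ay": 0, "az": 0, "tx": 0, "ty": 0, "tz": -0.7, "gripper": 25},
    {"ax": 0, "ay": 0, "az": 0, "tx": 0, "ty": 0, "tz": 0, "gripper": 25},
  ],
)

```text
time_s: 25.53
eef_pos: [529.6, 293.4, 120.2]
tool_rot: [0.0, 0.041, 0.999, 0.0]
ft_force: [-0.7, -0.6, 7.1]
gripper_width: 31.2
gripper_force: 62.2
```

Request:
apply_moves(
  plan=[
    {"ax": 0, "ay": 0, "az": 0, "tx": 0, "ty": 0, "tz": -0.7, "gripper": 25},
    {"ax": 0, "ay": 0, "az": 0, "tx": 0, "ty": 0, "tz": 0, "gripper": 25},
  ],
)

```text
time_s: 25.7
eef_pos: [529.6, 293.4, 119.9]
tool_rot: [0.001, 0.041, 0.999, 0.0]
ft_force: [-1.7, -0.8, 9.0]
gripper_width: 31.1
gripper_force: 62.4
```

Request:
apply_moves(
  plan=[
    {"ax": 0, "ay": 0, "az": 0, "tx": 0, "ty": 0, "tz": -0.7, "gripper": 25},
    {"ax": 0, "ay": 0, "az": 0, "tx": 0, "ty": 0, "tz": 0, "gripper": 25},
    {"ax": 0, "ay": 0, "az": 0, "tx": 0, "ty": 0, "tz": 0, "gripper": 25},
  ],
)

```text
time_s: 25.95
eef_pos: [529.7, 293.4, 119.7]
tool_rot: [0.001, 0.041, 0.999, 0.0]
ft_force: [-2.1, -1.6, 10.5]
gripper_width: 31.6
gripper_force: 62.7
```

Request:
apply_moves(
  plan=[
    {"ax": 0, "ay": 0, "az": 0, "tx": 0, "ty": 0, "tz": -0.4, "gripper": 25},
    {"ax": 0, "ay": 0, "az": 0, "tx": 0, "ty": 0, "tz": 0, "gripper": 25},
    {"ax": 0, "ay": 0, "az": 0, "tx": 0, "ty": 0, "tz": 0, "gripper": 25},
  ],
)

```text
time_s: 26.2
eef_pos: [529.7, 293.4, 119.6]
tool_rot: [0.001, 0.041, 0.999, 0.0]
ft_force: [-2.5, -1.0, 12.5]
gripper_width: 31.0
gripper_force: 62.8
```

About 14 N is on the sled after ~11.7 mm of travel, so it is home. I ease the preload, open and lift away.

Request:
apply_moves(
  plan=[
    {"ax": 0, "ay": 0, "az": 0, "tx": 0, "ty": 0, "tz": 1.5, "gripper": 25},
    {"ax": 0, "ay": 0, "az": 0, "tx": 0, "ty": 0, "tz": 0, "gripper": 40},
    {"ax": 0, "ay": 0, "az": 0, "tx": 0, "ty": 0, "tz": 0, "gripper": 60},
    {"ax": 0, "ay": 0, "az": 0, "tx": 0, "ty": 0, "tz": 0, "gripper": 70},
    {"ax": 0, "ay": 0, "az": 0, "tx": 0, "ty": 0, "tz": 10, "gripper": 70},
    {"ax": 0, "ay": 0, "az": 0, "tx": 0, "ty": 0, "tz": 25, "gripper": 70},
    {"ax": 0, "ay": 0, "az": 0, "tx": 0, "ty": 0, "tz": 35, "gripper": 70},
    {"ax": 0, "ay": 0, "az": 0, "tx": 0, "ty": 0, "tz": 35, "gripper": 70},
  ],
)

```text
time_s: 26.87
eef_pos: [528.2, 292.8, 224.8]
tool_rot: [-0.001, 0.041, 0.999, -0.001]
ft_force: [1.1, 0.5, 0.8]
gripper_width: 69.6
gripper_force: 0.0
```

Request:
apply_moves(
  plan=[
    {"ax": 0, "ay": 0, "az": 0, "tx": -30, "ty": -20, "tz": 20, "gripper": 70},
    {"ax": 0, "ay": 0, "az": 0, "tx": -35, "ty": -35, "tz": 10, "gripper": 70},
    {"ax": 0, "ay": 0, "az": 0, "tx": -35, "ty": -35, "tz": 0, "gripper": 70},
    {"ax": 0, "ay": 0, "az": 0, "tx": 0, "ty": -35, "tz": 0, "gripper": 70},
    {"ax": 0, "ay": 0, "az": 0, "tx": 0, "ty": -35, "tz": 0, "gripper": 70},
    {"ax": 0, "ay": 0, "az": 0, "tx": 0, "ty": 0, "tz": 0, "gripper": 70},
    {"ax": 0, "ay": 0, "az": 0, "tx": 0, "ty": 0, "tz": 0, "gripper": 70},
  ],
)

```text
time_s: 27.45
eef_pos: [441.0, 143.8, 253.2]
tool_rot: [0.0, 0.043, 0.999, 0.0]
ft_force: [-0.1, 0.3, 0.5]
gripper_width: 69.8
gripper_force: 0.0
```

```bash
python3 - <<'E'
from fit import *
import st
st.st()
out=[]
for c in('side','top'):
  im=shot(c);out.append(im)
  for n in('pack_rear','pack_front_eye'):
    for r in spotter.place_of(c,n)[:6]: print(c,n,round(r['conf'],2),np.round(r['centre'],1))
a=tile('side',out[0],240,150,100,150,4,False);b=tile('top',out[1],130,150,100,150,4,False)
cv2.imwrite('pics/c9.png',np.hstack([a,b]))
E
```

```text
27.45 [441.  143.8 253.2] yaw 3.056 z [ 0.001  0.001 -1.   ] [-0.1  0.3  0.5] 69.8 0.0
side pack_rear 0.66 [746.5  20.3  -2.7]
side pack_rear 0.51 [ 6.551e+02 -1.232e+02  1.000e-01]
side pack_rear 0.43 [526.2 291.6  64.8]
side pack_front_eye 0.63 [ 618.4 -268.9  198.8]
top pack_rear 0.56 [ 650.1 -125.     1.3]
top pack_rear 0.52 [744.4  22.6  -1.5]
top pack_rear 0.23 [ 576.7 -261.9  198. ]
top pack_front_eye 0.65 [ 616.5 -265.8  198. ]
top pack_front_eye 0.25 [530.6  20.8 198.4]
```

View pics/c9.png

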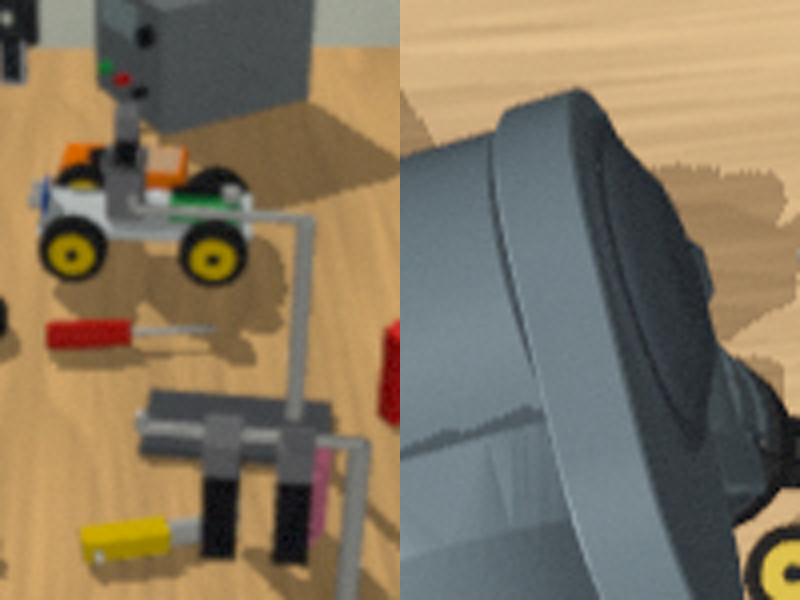

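The picture shows the rear pack upright in the bay at side (127,140), with its underside at about 65 mm. The front and middle packs hang on the spare rod at (220,490) and (293,495), and the gripper is clear of everything.

```bash
python3 -c "
from rig import arm
print(arm.job_done())"
```

```text
the job is handed in; nothing more can be done
None
```

The job is handed in: the front and middle packs hang on the spare hook, and the rear pack is upright in the rover's bay and let go, pressed to about 14 N after roughly 11.7 mm of sled travel (estimated from the arm's position); no verdict was returned.

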